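# Unlatch the sagging bolt of the soap drying cage and hold its gate ajar

### The arm

A 7-joint arm with a two-finger parallel gripper is mounted at the origin on the work surface. World frame = base frame: x ahead of the robot, y to its left, z up, the work surface at z = 0. Lengths are in mm, angles in rad, forces in N, time in s.
With the tool pointing down it reaches from about 400 to 750 mm from the base axis. Payload 19.5 kg.
Tool frame: the origin (TCP) lies at the very end of the fingers, on their centre line; the grasp point (between the pads) lies 19 mm behind it (grip_point_offset is the distance from the TCP to the grasp point, in mm); x points along the fingers, z is the direction in which the jaws open and shut, and the axes are right-handed (so a half turn about x gives the same grasp; the last joint's range is limited). The gripper opens to 85 mm and grips with 20 to 120 N. Pads are 22 mm wide; open, the fingers measure 114 mm over their backs; the gripper's body (76 mm by 85 mm) begins 54 mm behind the grasp point. The pads swing forward as they close: fully open they stand 13 mm farther back than shut.
Start: joints at [-1.318, 0.707, -0.028, 1.485, 0.022, 0.951, -0.075], TCP at [167.052, 550.167, 193.868] pointing down, gripper open.
Joint ranges: [-2.71, 2.71], [-0.32, 2.16], [-1.57, 1.52], [0, 2.45], [-1.46, 4.6], [0, 2.02], [-2.83, 2.83]. Speed limits (rad/s): [1.89, 1.89, 2.57, 2.57, 3.01, 3.01, 3.01].

### API

Orientations are given as a unit quaternion [x, y, z, w].
In Python, from rig import * gives the robot as it stands.
- The arm moves only by the shell command python3 -m creep 'ROWS' [FORCE]. ROWS is JSON, a list of rows, each an object with "jaw": the closure, from 0 (fully open) to 1 (shut); "travel": the shift along the world's x, y, z in m, a list of three; "rot": the turn, a rotation vector about the world's x, y, z in rad, a list of three. A call has 1 to 10 rows; each row is the pose to reach, as a shift and turn from the pose measured when the call began; what a row does not reach only later rows make up. A row lasts 1/12 s, in which the tool goes at most 41.7 mm and 7.16 degrees, less where a joint would pass 70% of its speed; a pose out of reach is approached as far as the arm can. A call with a gripper value outside its range is refused whole. The fingers move at their own pace and stop on an object; FORCE is the grip in N (left out, the last holds). Time passes only in rows, so rows that repeat a pose let the fingers close. It gives the time, the measured TCP pose, the force and the opening at its end, in the units of the state.
- read_state(): the state, without advancing time (a new reading comes with each control period).
- read_camera(name): name is "scene" or "top"; returns the picture (420x560x3 uint8, red, green, blue); there is no depth.
- camera_info(name): a dict with "camera_matrix" (3x3 intrinsics, pixels), "xyz" and "attitude" of the camera in the world. Camera axes: x right, y down, z forward; pixel columns grow to the right and rows downward; lengths in mm; the calibration is good to about 2 mm. A picture is of the moment at which its call begins. camera_info takes no time and is no camera call.
- finish_job(): hands the job in, once; it reports no verdict.
The state is a dict: "time_s": time; "q": joint angles; "joint_vel": joint speeds; "joint_efforts": joint torques, N m; "tcp_pos": TCP position; "tool_rot": TCP orientation; "contact_force": force on the tool from outside, world axes, zero at the start; "ft_torque": the same for the moment, N m; "width": opening from 0.0 (shut) to 1.0 (fully open).
Only numpy, scipy, OpenCV 4.12 (cv2) and the standard library are available. Lean on these libraries where they do the work, as an engineer would, in place of code of your own. Each camera call takes 0.05 s, during which the arm holds its last target.

### The job

Lift the steel link up off the two pegs in front of the drying cage's gate and set it down gently on the white cutting board. Then take the knob of the gate's sagging bolt, lift its downturned nose over the keeper's bent-up tongue, draw the bolt back clear of the keeper without forcing it, and pull the gate open about 10 cm at its free edge. The gate springs shut by itself, so finish while still holding it ajar in the fingers, and do not knock over or push about the other things on the table.

Things in the scene. Friction and masses are not known exactly. Their poses are not given: they have to be found in the camera images.
- cage: low stainless cage of soap bars, fixed: 400 mm wide (y), 230 deep, about 130 high. Origin at table level in the gate's plane, half-way along the front. At yaw 0 its +x points from the gate into the cage (away from the robot), +y to the gate's hinge side; the latch post is at its -y end. 'Cage (x, y, z)' below means this frame, in mm.
- gate_hinge (a point): a point on the gate's upright hinge axis, at cage (0, 150, 120).
- gate (a joint): opening angle of the gate (rad): 0 shut, growing as its free edge swings to cage -x (towards the robot), up to 1.3. A spring pulls it shut with 0.2 N m at 0 and 0.4 N m more per rad. It is at 0 at the start and cannot open while the bolt's nose is between the keeper's cheeks or the link is on its pegs.
- gate_edge (a point): top corner of the gate's free edge, 285 mm from the hinge axis; shut, at cage (0, -135, 130). The gate is a 20 mm thick barred frame from 35 to 130 mm above the table. 0.2 rad is 57 mm of gap here, 0.35 rad is 100 mm, 0.55 rad is 150 mm.
- gate_leaf: the barred gate itself with what is mounted on it (barrel, bolt, one peg bracket); its origin is on the hinge axis at table level, its -y runs along the gate to the free edge.
- bolt (a joint): how far the bolt is drawn back along the gate towards the hinge (m): 0 (starts at 0 to 0.003) nose deep in the keeper, 0.05 fully back. It stays where it is left (2 N of friction). The nose is clear of the keeper from 0.030 on. Unless lifted it stops against the tongue at about 0.005; do not pull it against the tongue with more than 45 N.
- bolt_lift (a joint): lift of the bolt (rad): 0 sagging, where its weight (about 2.5 N at the knob) returns it; at most 0.16. The 12 mm rod tips about a pivot in the barrel 135 mm from the knob (the pivot slides with it). The nose clears the tongue above 0.08 (knob 11 mm up; full lift 21 mm). Once bolt exceeds 0.027 the nose is past the tongue and may sag again.
- bolt_knob (a point): centre of the bolt's upright dark steel knob, 18 mm diameter, 36 high, with a 24 mm rim at its top, on a 10 mm stem on the rod. At the start at about cage (0, -103, 208); its top is 19 mm higher, the rod's top 31 mm lower. Nothing as high as its foot stands within 40 mm of it except the rod. It leans 0.09 rad at rest and comes upright as it is lifted.
- keeper_tongue (a point): top of the keeper's bent-up tongue (8 mm thick), at cage (0, -148, 157), between two cheeks whose tops are at 195 mm. The bolt's nose hangs behind it (at cage y -165, its underside at 141 mm).
- link_tab (a point): centre of the link's finger tab, 30 mm above the link's underside and 20 below the tab's top. The tab is 12 mm thick (link x), 22 wide (link y), 44 high. At the start the link lies on two brackets, underside 150 mm above the table, a 10 mm peg through each hole, pegs at cage (-55, -115) on the gate and (-55, -161) on the post, tops at 174 mm: lift it straight up over 24 mm.
- link: the link: flat steel plate 88 mm (its y) by 40 (its x), 6 thick, 110 to 220 g, with two 22 mm square holes 46 mm apart along y and the upright tab in its middle. Origin at the centre of its underside, z up through the tab.
- board: white plastic cutting board, 180 mm (x) by 210 mm (y), 10 mm thick, fixed; origin at the centre of its underside. It lies in front of the cage, either to the left or to the right; a grey and steel weighing scale lies on the other side.
- spray_bottle: loose bystander: white spray bottle, 84 mm diameter, 213 mm tall, origin under its centre.
- beaker: loose bystander: clear cup, 80 mm diameter, 100 mm tall, origin under its centre.
- jar: loose bystander: glass jar, 70 mm diameter, 90 mm tall, origin under its centre.
- soap_bar: loose bystander: cream soap bar 55 x 75 x 26 mm, lying in front of the gate, origin under its centre.
- soap_bar2: loose bystander: a second such soap bar.

How it is judged:
By the outcome, as a careful person would: the job done as asked, in the order asked, and still so for the second after the job is handed in, while the arm keeps its last pose, push and grip.
It also fails if it takes over 54 s, if anything falls off the work surface, if the arm or the gripper's body presses on something with over 40 N, if the wrist force passes 120 N, or if a joint passes its speed limit or range.

## Working session

There is one attempt and no reset: what is moved stays moved. The work goes in short steps, Python scripts to look and compute and a shell command to move; the robot and the scene stay as the last step left them, time stands still between calls to the robot, and variables do not carry over. Pictures are saved under pics/ and viewed, and the job is handed in when it is done.

```bash
mkdir -p pics; ls
python3 - <<'E'
from rig import *
import cv2
s=read_state(); print(s)
for n in ("scene","top"):
    print(n,camera_info(n)); cv2.imwrite(f"pics/{n}0.png",read_camera(n)[:,:,::-1])
E
```

```text
pics
{'time_s': 0.0, 'q': array([-1.31768622,  0.70706625, -0.02760747,  1.48496758,  0.02198852,
        0.95091257, -0.07548773]), 'joint_vel': array([-1.65315332e-03,  9.19191207e-05,  3.10994145e-04, -1.30074252e-03,
        2.13936956e-03,  5.80211565e-04,  1.49049602e-04]), 'joint_efforts': array([ 1.13630125e-05, -8.83225608e+01,  1.23405464e+00, -2.36172938e+01,
        1.67297444e-02,  6.64186940e-03,  1.71777856e-05]), 'tcp_pos': array([166.98961746, 549.91320637, 193.45607562]), 'tool_rot': array([-0.42137114,  0.56830622,  0.42091126,  0.56772187]), 'contact_force': array([ 0.36069107, -0.17987103,  1.37657236]), 'ft_torque': array([ 0.00323217,  0.01876315, -0.03488878]), 'width': 1.0026147669861256}
scene {'camera_matrix': array([[499.33065284,   0.        , 272.2559146 ],
       [  0.        , 499.33065284, 212.27021191],
       [  0.        ,   0.        ,   1.        ]]), 'xyz': array([1151.67813892, -799.70863482, 1329.22941019]), 'attitude': array([ 0.88440487,  0.30018602, -0.1086074 , -0.34047146])}
top {'camera_matrix': array([[463.59876727,   0.        , 277.19929883],
       [  0.        , 463.59876727, 210.88474488],
       [  0.        ,   0.        ,   1.        ]]), 'xyz': array([ 311.22413943,   72.54306636, 1264.09876619]), 'attitude': array([-0.682642  ,  0.72362163, -0.07455596,  0.06937611])}
```

View pics/scene0.png

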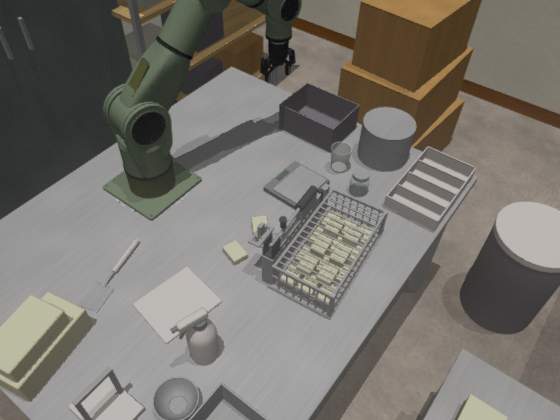

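View pics/top0.png

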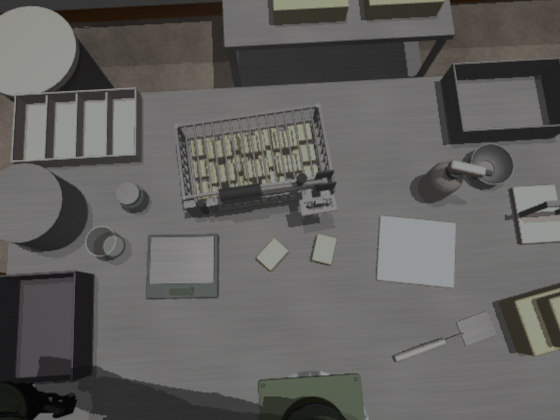

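The top view shows the cage (180–330, 105–210), the knob near (301,180), the link near (317,202), the board at (417,250), and soap bars at (272,254) and (324,249). I'll zoom in next.

```bash
cat > h.py <<'E'
from rig import *
import cv2,numpy as np
from scipy.spatial.transform import Rotation as R
def cam(n):
    c=camera_info(n); return c["camera_matrix"],c["xyz"],R.from_quat(c["attitude"]).as_matrix()
def proj(n,P):
    K,t,A=cam(n); p=(np.atleast_2d(P)-t)@A@K.T; return p[:,:2]/p[:,2:]
def ray(n,uv):
    K,t,A=cam(n); return t,A@np.linalg.solve(K,[uv[0],uv[1],1])
def atz(n,uv,z):
    t,d=ray(n,uv); return t+d*(z-t[2])/d[2]
def tri(uvt,uvs):
    M=np.zeros((3,3));b=np.zeros(3)
    for n,u in (("top",uvt),("scene",uvs)):
        t,d=ray(n,u);d=d/np.linalg.norm(d);Q=np.eye(3)-np.outer(d,d);M+=Q;b+=Q@t
    return np.linalg.solve(M,b)
def crop(img,x0,y0,w,h,s,out):
    cv2.imwrite(out,cv2.resize(img[y0:y0+h,x0:x0+w],None,fx=s,fy=s,interpolation=cv2.INTER_CUBIC))
E
python3 - <<'E'
from h import *
a=cv2.imread("pics/top0.png");b=cv2.imread("pics/scene0.png")
crop(a,170,100,180,130,4.4,"pics/t1.png");crop(b,220,170,180,140,4.2,"pics/s1.png")
E
```

```text
(no output)
```

View pics/t1.png

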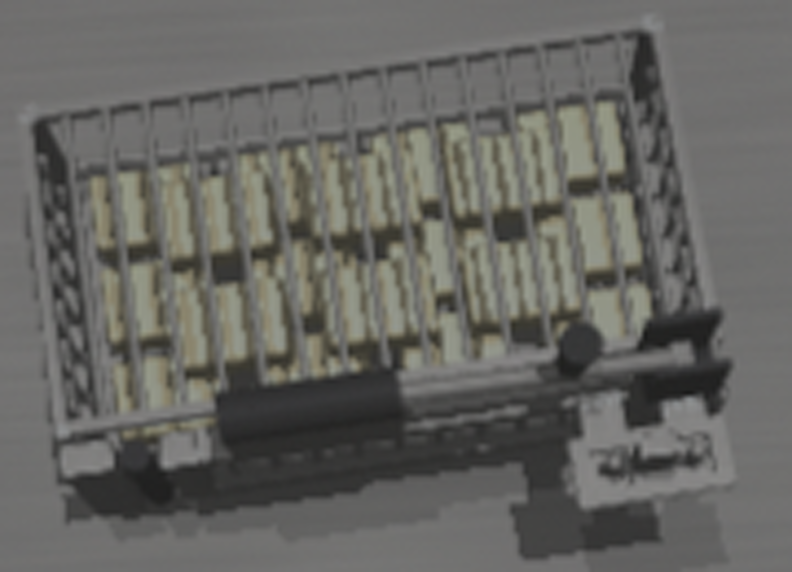

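View pics/s1.png

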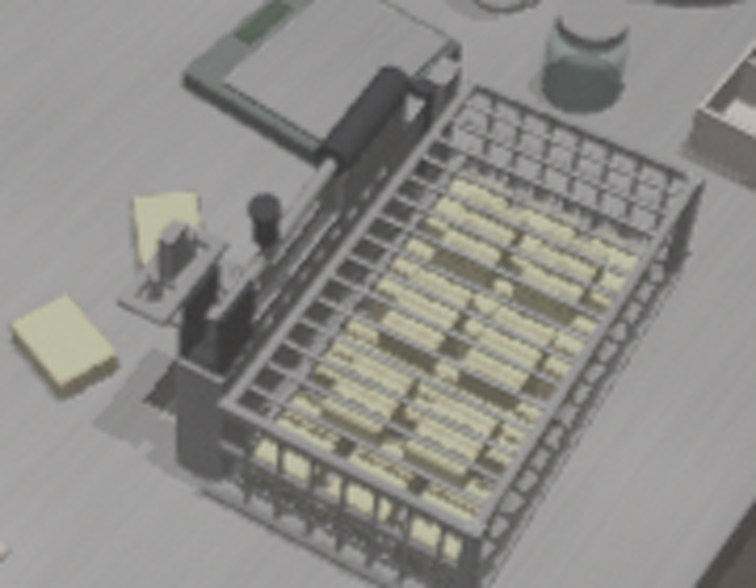

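Run:
```python
from h import *
from scipy.optimize import least_squares
T=lambda u,v:(170+u/4.4,100+v/4.4); S=lambda u,v:(220+u/4.2,170+v/4.2)
kt=tri(T(580,343),S(265,203)); print("knob",kt, atz("top",T(580,343),227),atz("scene",S(265,203),227))
print("tabtop",atz("top",T(655,455),200),atz("scene",S(176,230),200))
obs=[("top",T(650,20),(230,-200,130)),("top",T(28,118),(230,200,130)),("scene",S(478,92),(230,200,130)),("scene",S(700,182),(230,200,130)),("scene",S(480,530),(230,-200,130)),
]
for n,u,c in obs: print(n,c,atz(n,u,130))
# board corners
for u in [(379,216),(456,222),(453,287),(376,280)]: print("board",atz("top",u,10))
for u in [(272,254),(324,249)]: print("soap",atz("top",u,26))
```

```text
knob [601.73413267  -2.46778233 223.34609426] [599.88516241  -2.95715177 227.        ] [604.25442865  -4.21990207 227.        ]
tabtop [543.16890099 -40.66171876 200.        ] [556.17907334 -43.78049754 200.        ]
top (230, -200, 130) [823.55693827 -65.47274381 130.        ]
top (230, 200, 130) [782.95247931 305.46701779 130.        ]
scene (230, 200, 130) [620.59502495 265.07022003 130.        ]
scene (230, 200, 130) [807.78298103 288.51552157 130.        ]
scene (230, -200, 130) [842.05927743 -79.84348761 130.        ]
board [ 539.48684825 -223.68983755   10.        ]
board [ 510.43750669 -433.44231067   10.        ]
board [ 335.45343958 -401.34503903   10.        ]
board [ 365.91358636 -197.68986452   10.        ]
soap [450.06665111  76.6409562   26.        ]
soap [455.36158222 -63.33596561  26.        ]
```

```bash
cat >> h.py <<'E'
def c2w(pose,P):
    x,y,yaw=pose; P=np.atleast_2d(P).astype(float); c,s=np.cos(yaw),np.sin(yaw)
    return np.c_[x+c*P[:,0]-s*P[:,1],y+s*P[:,0]+c*P[:,1],P[:,2]]
def box(cx,cy,hx,hy,z): return [(cx-hx,cy-hy,z),(cx+hx,cy-hy,z),(cx+hx,cy+hy,z),(cx-hx,cy+hy,z)]
E
python3 - <<'E'
from h import *
from scipy.optimize import least_squares
T=lambda u,v:(170+u/4.4,100+v/4.4); S=lambda u,v:(220+u/4.2,170+v/4.2)
obs=[("top",T(580,343),(0,-104.5,227)),("scene",S(265,203),(0,-104.5,227)),
("top",T(650,20),(230,-200,130)),("top",T(28,118),(230,200,130)),("scene",S(700,182),(230,200,130)),("scene",S(480,530),(230,-200,130))]
def f(p):
    return np.concatenate([(proj(n,c2w(p,c))[0]-u)*w for (n,u,c),w in zip(obs,[1,1,.3,.3,.3,.3])])
r=least_squares(f,[591,99,.105]); print(r.x,r.fun.round(1))
lo=[(("top",)+(T(*u),c)) for u,c in [((580,507),(-20,44,6)),((736,485),(-20,-44,6)),((720,402),(20,-44,6)),((660,455),(0,0,50))]]
lo+=[(("scene",)+(S(*u),c)) for u,c in [((120,302),(-20,-44,6)),((165,322),(20,-44,6)),((228,245),(20,44,6)),((176,230),(0,0,50))]]
def g(p): return np.concatenate([proj(n,c2w(p,np.array(c)+[0,0,150]))[0]-u for n,u,c in lo])
q=least_squares(g,[550,-43,.105]);print(q.x,q.fun.round(1)); print("nominal link",c2w(r.x,(-55,-138,150)))
np.save("pose.npy",r.x)
for n,org,s,src,out in (("top",(170,100),4.4,"pics/t1.png","pics/t2.png"),("scene",(220,170),4.2,"pics/s1.png","pics/s2.png")):
    im=cv2.imread(src)
    def poly(P,col,pose): 
        p=((proj(n,c2w(pose,P))-org)*s).astype(int); cv2.polylines(im,[p.reshape(-1,1,2)],True,col,1)
    poly(box(115,0,115,200,130),(0,255,255),r.x);poly(box(115,0,115,200,0),(0,200,0),r.x)
    poly([(0,150,130),(0,-135,130)],(0,0,255),r.x)
    poly(box(-55,-138,20,44,156),(255,0,255),r.x);poly(box(0,0,20,44,156),(255,255,0),q.x)
    poly(box(0,0,6,11,200),(255,255,0),q.x)
    poly(box(0,-104.5,12,12,227),(0,128,255),r.x)
    cv2.imwrite(out,im)
s=read_state(); print(R.from_quat(s["tool_rot"]).as_matrix().round(3))
E
```

```text
[5.90191595e+02 1.00093045e+02 9.76834353e-02] [ 0.4 -0.2 -1.  -0.7  1.1 -1.7 -1.9 -1.7  0.8 -2.1 -0.1 -0.4]
[ 5.51534315e+02 -4.35039479e+01  1.27529691e-01] [ 0.3 -0.2  0.2 -1.7  0.4  1.6 -0.2 -3.5 -1.  -1.4 -0.3 -0.8 -0.6 -1.9
 -1.2 -0.8]
nominal link [[548.91267916 -42.61312537 150.        ]]
[[-0.    -0.957  0.291]
 [-0.001  0.291  0.957]
 [-1.    -0.    -0.001]]
```

View pics/t2.png

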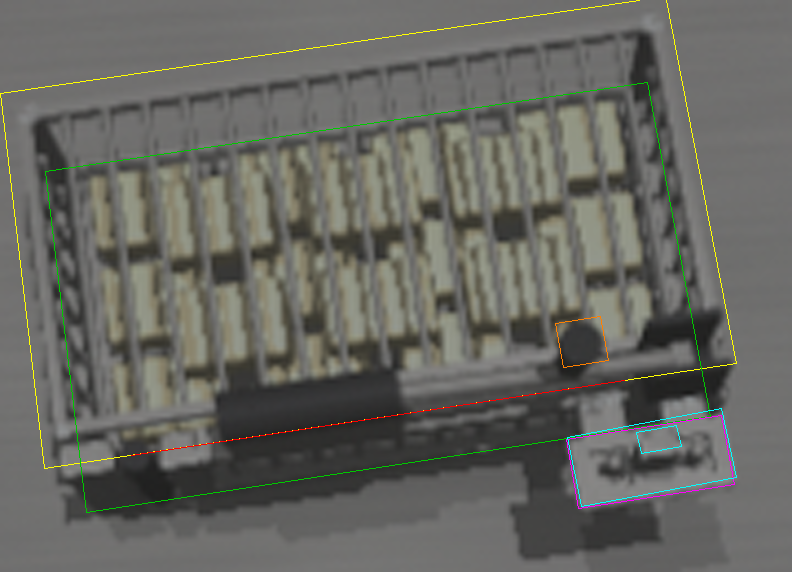

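View pics/s2.png

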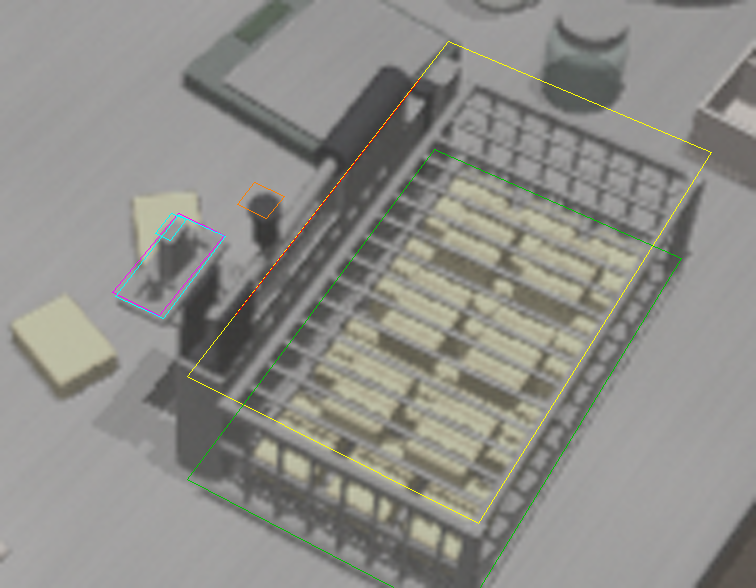

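```bash
python3 -m creep '[{"jaw":0.3,"travel":[0.01,-0.015,0.02],"rot":[0,0,-0.03]},{"jaw":0.5,"travel":[0.03,-0.045,0.05],"rot":[0,0,-0.09]},{"jaw":0.6,"travel":[0.05,-0.075,0.08],"rot":[0,0,-0.15]},{"jaw":0.6,"travel":[0.07,-0.105,0.1],"rot":[0,0,-0.21]},{"jaw":0.6,"travel":[0.09,-0.135,0.12],"rot":[0,0,-0.27]},{"jaw":0.6,"travel":[0.11,-0.165,0.13],"rot":[0,0,-0.33]},{"jaw":0.6,"travel":[0.13,-0.195,0.13],"rot":[0,0,-0.39]},{"jaw":0.6,"travel":[0.15,-0.225,0.13],"rot":[0,0,-0.45]},{"jaw":0.6,"travel":[0.17,-0.255,0.13],"rot":[0,0,-0.51]},{"jaw":0.6,"travel":[0.19,-0.285,0.13],"rot":[0,0,-0.57]}]'
```

```text
time_s: 0.93
tcp_pos: [357.5, 263.2, 323.5]
tool_rot: [-0.244, 0.664, 0.243, 0.664]
contact_force: [0.8, 1.1, 0.1]
width: 0.4
```

```bash
python3 -m creep '[{"jaw":0.6,"travel":[0.02,-0.03,0],"rot":[0,0,-0.06]},{"jaw":0.6,"travel":[0.04,-0.06,0],"rot":[0,0,-0.12]},{"jaw":0.6,"travel":[0.06,-0.09,0],"rot":[0,0,-0.18]},{"jaw":0.6,"travel":[0.08,-0.12,0],"rot":[0,0,-0.24]},{"jaw":0.6,"travel":[0.1,-0.155,0],"rot":[0,0,-0.31]},{"jaw":0.6,"travel":[0.12,-0.19,0],"rot":[0,0,-0.38]},{"jaw":0.6,"travel":[0.14,-0.225,0],"rot":[0,0,-0.45]},{"jaw":0.6,"travel":[0.16,-0.26,0],"rot":[0,0,-0.52]},{"jaw":0.6,"travel":[0.18,-0.29,0],"rot":[0,0,-0.58]},{"jaw":0.6,"travel":[0.1925,-0.306,0],"rot":[0,0,-0.6]}]'
python3 -m creep '[{"jaw":0.6,"travel":[0,0,0],"rot":[0,0,0]}]'
python3 - <<'E'
from h import *
s=read_state();m=R.from_quat(s["tool_rot"]).as_matrix();print(s["tcp_pos"],m.round(3),np.arctan2(m[1,2],m[0,2]))
a=read_camera("top");b=read_camera("scene")
p=proj("top",s["tcp_pos"])[0];print(p,proj("scene",s["tcp_pos"]))
crop(a[:,:,::-1],230,130,180,130,4.4,"pics/t3.png");crop(b[:,:,::-1],180,130,180,140,4.2,"pics/s3.png")
E
```

```text
time_s: 1.77
tcp_pos: [550.9, -46.7, 323.1]
tool_rot: [-0.034, 0.707, 0.033, 0.706]
contact_force: [-0.0, 0.2, -0.1]
width: 0.396
time_s: 1.85
tcp_pos: [551.9, -50.2, 322.2]
tool_rot: [-0.033, 0.707, 0.031, 0.705]
contact_force: [-1.1, -0.3, -1.2]
width: 0.402
[551.92395603 -50.19346869 322.21543532] [[-0.003 -0.091  0.996]
 [-0.003  0.996  0.091]
 [-1.    -0.003 -0.003]] 0.09090519378913245
[328.28176971 186.36259188] [[259.14380863 196.95080947]]
```

View pics/t3.png

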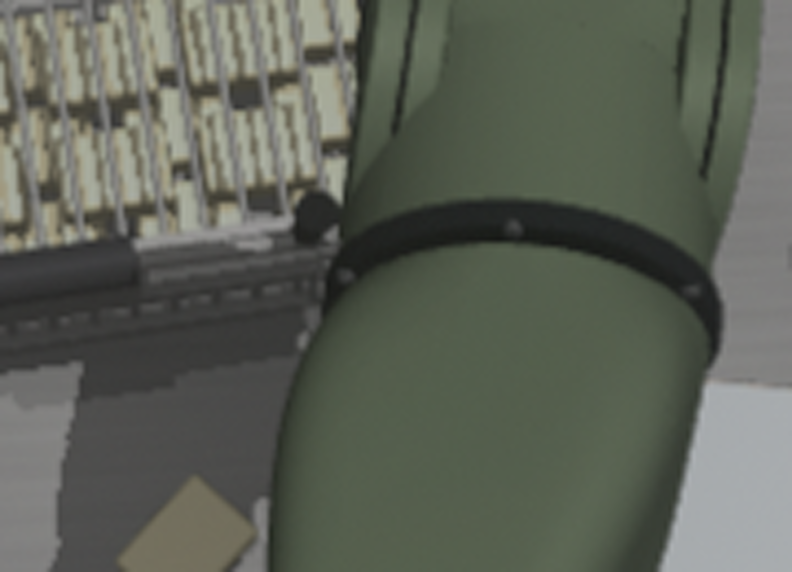

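View pics/s3.png

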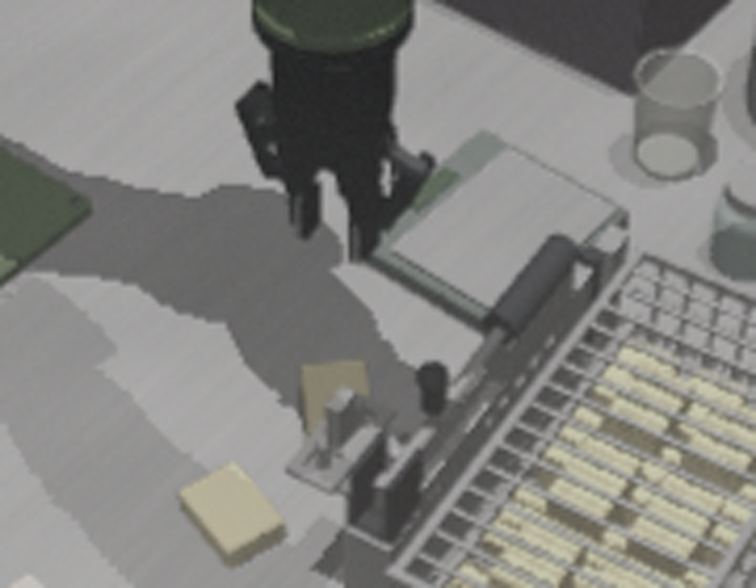

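```bash
python3 -m creep '[{"jaw":0.6,"travel":[-0.001,0.004,-0.01],"rot":[0.003,-0.003,0.01]},{"jaw":0.6,"travel":[-0.0015,0.007,-0.04],"rot":[0.003,-0.003,0.02]},{"jaw":0.6,"travel":[-0.0015,0.007,-0.07],"rot":[0.003,-0.003,0.02]},{"jaw":0.6,"travel":[-0.0015,0.007,-0.09],"rot":[0.003,-0.003,0.02]},{"jaw":0.6,"travel":[-0.0015,0.007,-0.1],"rot":[0.003,-0.003,0.02]},{"jaw":0.6,"travel":[-0.0015,0.007,-0.1],"rot":[0.003,-0.003,0.02]},{"jaw":0.6,"travel":[-0.0015,0.007,-0.1],"rot":[0.003,-0.003,0.02]}]'
cat > look.py <<'E'
import sys
from h import *
n,x,y,w,hh,s,out=sys.argv[1],*map(int,sys.argv[2:6]),float(sys.argv[6]),sys.argv[7]
st=read_state();m=R.from_quat(st["tool_rot"]).as_matrix();print(st["tcp_pos"].round(1),m[:,0].round(4),"yaw",np.arctan2(m[1,2],m[0,2]).round(4),"F",st["contact_force"].round(1),"w",round(st["width"],3),"t",st["time_s"])
im=read_camera(n)[:,:,::-1].copy()
c=cv2.resize(im[y:y+hh,x:x+w],None,fx=s,fy=s,interpolation=cv2.INTER_CUBIC)
p=((proj(n,st["tcp_pos"])[0]-[x,y])*s).astype(int);print("tcp px in crop",p)
cv2.drawMarker(c,p.tolist(),(0,0,255),cv2.MARKER_CROSS,10,1)
cv2.imwrite(out,c)
E
python3 look.py scene 210 170 130 100 6 pics/s4.png
```

```text
time_s: 2.53
tcp_pos: [549.0, -39.4, 223.0]
tool_rot: [-0.041, 0.706, 0.042, 0.706]
contact_force: [1.1, -0.2, 0.7]
width: 0.399
[549.  -39.4 223. ] [ 3.0e-04  1.6e-03 -1.0e+00] yaw 0.1163 F [ 1.1 -0.2  0.7] w 0.399 t 2.5333
tcp px in crop [305 286]
```

View pics/s4.png

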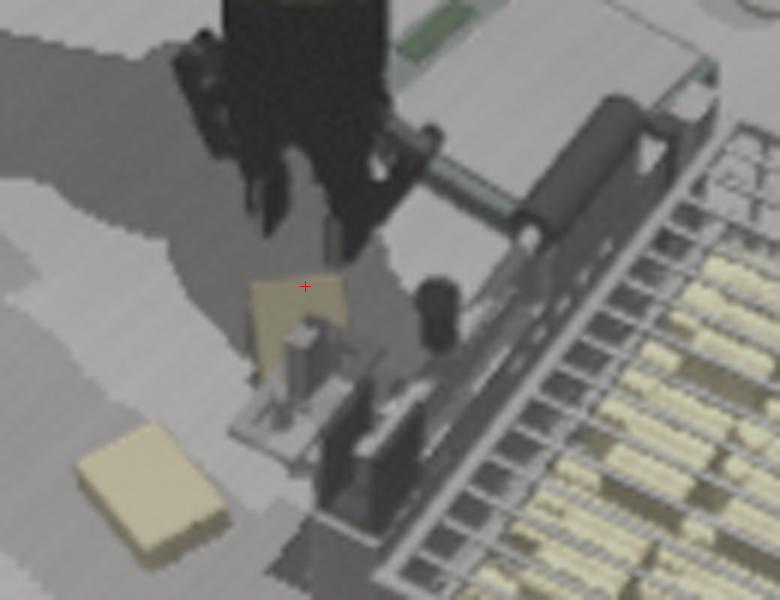

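```bash
python3 -m creep '[{"jaw":0.6,"travel":[0.001,-0.003,-0.01],"rot":[0,0,-0.006]},{"jaw":0.6,"travel":[0.001,-0.003,-0.025],"rot":[0,0,-0.006]},{"jaw":0.6,"travel":[0.001,-0.003,-0.035],"rot":[0,0,-0.006]},{"jaw":0.6,"travel":[0.001,-0.003,-0.043],"rot":[0,0,-0.006]},{"jaw":0.6,"travel":[0.001,-0.003,-0.047],"rot":[0,0,-0.006]},{"jaw":0.6,"travel":[0.001,-0.003,-0.047],"rot":[0,0,-0.006]}]'
python3 look.py scene 210 170 130 100 6 pics/s5.png
python3 -c "
from h import *
print(proj('scene',[[550,-43,z] for z in (160,170,180,200,220)]))"
```

```text
time_s: 3.08
tcp_pos: [550.2, -42.6, 176.0]
tool_rot: [-0.038, 0.706, 0.039, 0.706]
contact_force: [-0.4, -0.2, -0.1]
width: 0.403
[550.2 -42.6 176. ] [ 7.0e-04  1.6e-03 -1.0e+00] yaw 0.11 F [-0.4 -0.2 -0.1] w 0.403 t 3.0833
tcp px in crop [303 352]
[[260.50025295 232.20737183]
 [260.48295097 230.09589313]
 [260.4654773  227.96346132]
 [260.43000455 223.63447826]
 [260.39381352 219.21783875]]
```

View pics/s5.png

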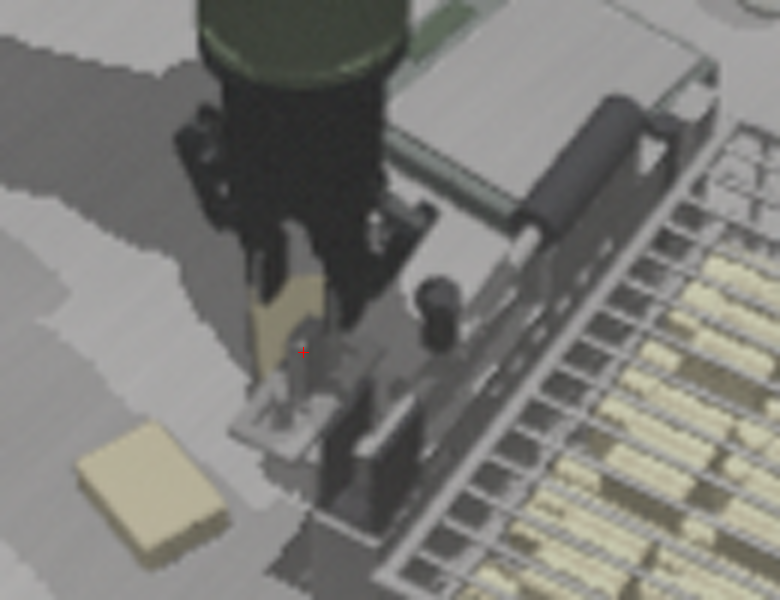

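Run:
```python
from h import *
P=np.array([[166.99,549.9,193.5],[166.99,549.9,215],[166.99,549.9,270]])
a=cv2.imread("pics/top0.png");b=cv2.imread("pics/scene0.png")
for n,im,(x,y) in (("top",a,(0,340)),("scene",b,(230,20))):
    p=proj(n,P);print(n,p)
    c=cv2.resize(im[y:y+80,x:x+100],None,fx=6,fy=6,interpolation=cv2.INTER_CUBIC)
    for q in p: cv2.drawMarker(c,((q-[x,y])*6).astype(int).tolist(),(0,0,255),cv2.MARKER_CROSS,10,1)
    cv2.imwrite(f"pics/i_{n}.png",c)
```

```text
top [[ 62.27027067 387.12791569]
 [ 57.72203763 388.83280865]
 [ 45.15781691 393.5424731 ]]
scene [[276.95347249  88.64317351]
 [277.06005595  83.94130675]
 [277.34086848  71.55342727]]
```

View pics/i_top.png

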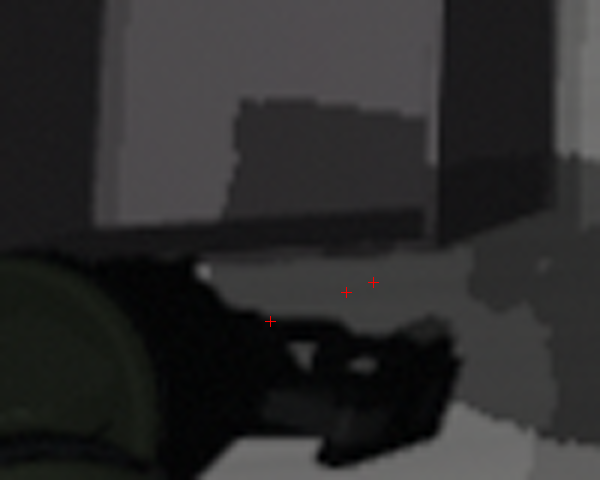

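View pics/i_scene.png

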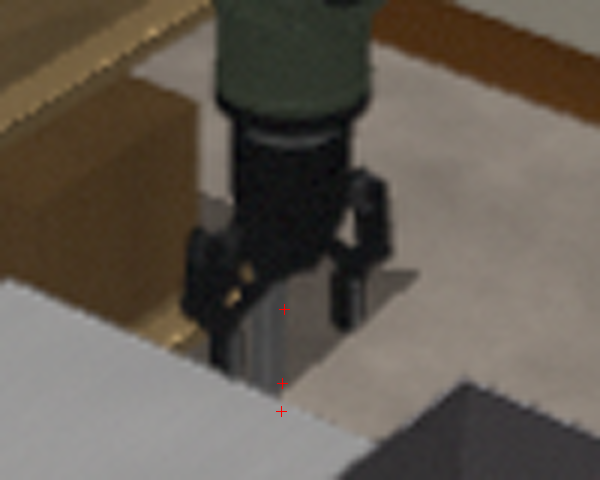

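Run:
```python
from h import *
print(proj("top",[[0,0,0],[100,0,0]]),proj("scene",[[0,0,0],[100,0,0]]))
print(tri((385/6,340+400/6),(230+285/6,20+350/6)))
# base plate corners
for u in [(258,380),(361,375)]: print("top",atz("top",u,15))
for u in [(104,184),(138,155),(200,182),(150,212)]: print("sc",atz("scene",u,15))
print(tri((0,0),(0,0)))
```

```text
[[312.22219536 430.1883299 ]
 [309.36769399 388.59084431]] [[152.59195448 183.16475313]
 [171.65942727 194.96439919]]
[147.74197497 543.30991136 231.2699709 ]
top [130.94838199 130.54964306  15.        ]
top [ 127.63718238 -133.7100259    15.        ]
sc [-125.1156405  -122.24032683   15.        ]
sc [-146.26257037   65.20592589   15.        ]
sc [147.3547305 103.5121422  15.       ]
sc [ 110.97836402 -115.11553145   15.        ]
[ 284.79021697 -163.3712921  1091.52630551]
```

```bash
python3 -m creep '[{"jaw":0.6,"travel":[0,0,-0.003],"rot":[0,0,0]},{"jaw":0.6,"travel":[0,0,-0.006],"rot":[0,0,0]},{"jaw":0.6,"travel":[0,0,-0.007],"rot":[0,0,0]},{"jaw":0.6,"travel":[0,0,-0.007],"rot":[0,0,0]}]'
python3 look.py scene 235 195 70 55 11 pics/s6.png
```

```text
time_s: 3.47
tcp_pos: [550.4, -42.7, 169.4]
tool_rot: [-0.038, 0.706, 0.039, 0.707]
contact_force: [1.0, 1.2, -0.7]
width: 0.398
[550.4 -42.7 169.4] [ 0.0013  0.0015 -1.    ] yaw 0.11 F [ 1.   1.2 -0.7] w 0.398 t 3.4667
tcp px in crop [282 387]
```

View pics/s6.png

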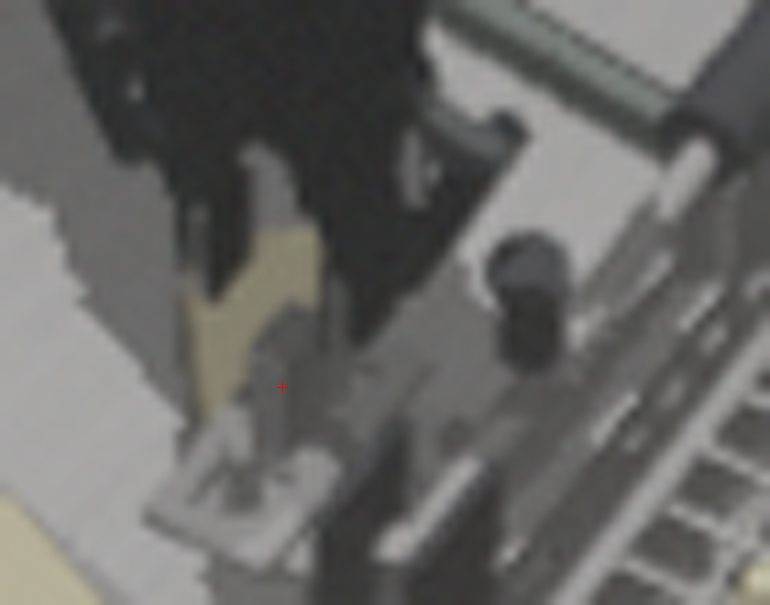

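```bash
python3 -m creep '[{"jaw":0.6,"travel":[0,0,-0.002],"rot":[0,0,0]},{"jaw":0.6,"travel":[0,0,-0.004],"rot":[0,0,0]},{"jaw":0.6,"travel":[0,0,-0.006],"rot":[0,0,0]},{"jaw":0.6,"travel":[0,0,-0.007],"rot":[0,0,0]},{"jaw":0.6,"travel":[0,0,-0.007],"rot":[0,0,0]}]'
python3 look.py scene 235 195 70 55 11 pics/s7.png
```

```text
time_s: 3.93
tcp_pos: [550.3, -42.7, 162.3]
tool_rot: [-0.038, 0.706, 0.039, 0.706]
contact_force: [-0.2, -0.7, -0.1]
width: 0.402
[550.3 -42.7 162.3] [ 0.001   0.0015 -1.    ] yaw 0.11 F [-0.2 -0.7 -0.1] w 0.402 t 3.9333
tcp px in crop [282 403]
```

View pics/s7.png

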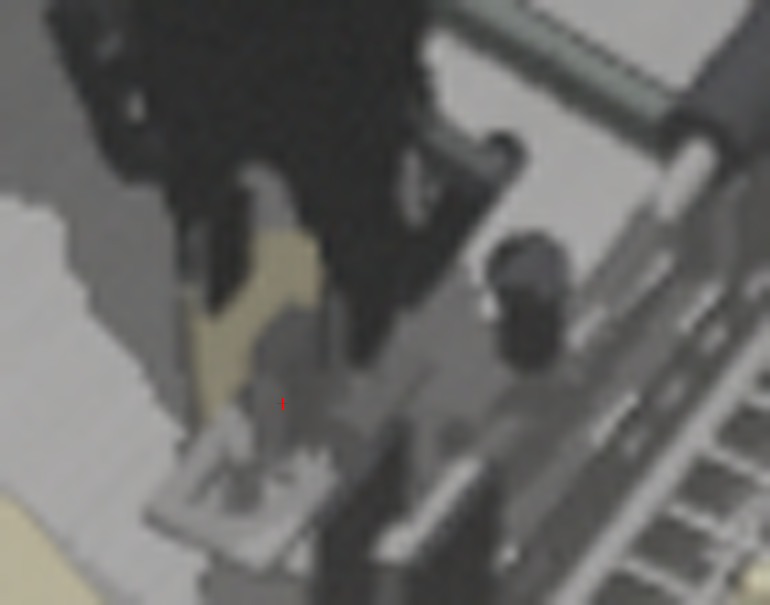

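```bash
python3 -m creep '[{"jaw":0.7,"travel":[0,0,0.002],"rot":[0,0,0]},{"jaw":0.75,"travel":[0,0,0.002],"rot":[0,0,0]},{"jaw":0.8,"travel":[0,0,0.002],"rot":[0,0,0]},{"jaw":0.9,"travel":[0,0,0.002],"rot":[0,0,0]},{"jaw":0.95,"travel":[0,0,0.002],"rot":[0,0,0]},{"jaw":0.95,"travel":[0,0,0.002],"rot":[0,0,0]}]' 20
python3 look.py scene 235 195 70 55 11 pics/s8.png
```

```text
time_s: 4.48
tcp_pos: [550.4, -42.7, 164.4]
tool_rot: [-0.038, 0.706, 0.039, 0.706]
contact_force: [-0.7, 0.5, -0.6]
width: 0.046
[550.4 -42.7 164.4] [ 0.0012  0.0015 -1.    ] yaw 0.11 F [-0.7  0.5 -0.6] w 0.046 t 4.4833
tcp px in crop [282 398]
```

View pics/s8.png

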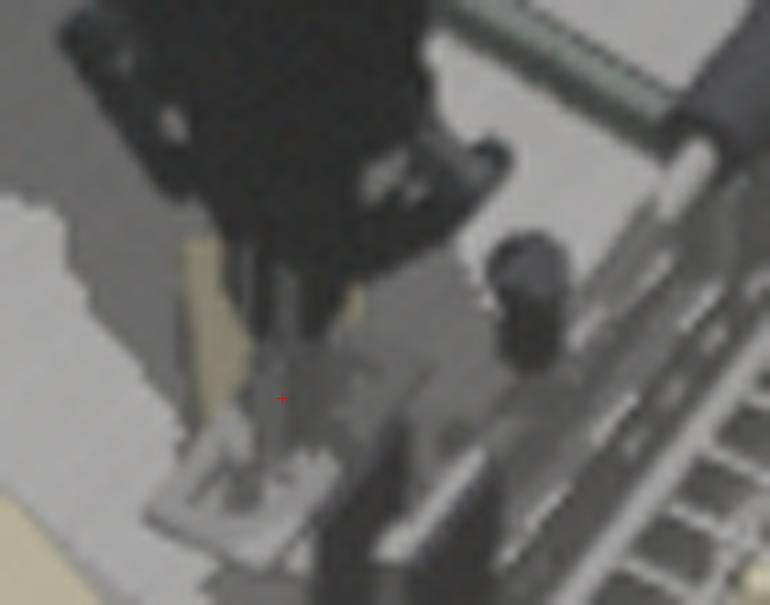

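```bash
python3 - <<'E'
from h import *
def pads(p,m,gap,back):
    o=[]
    for s in (1,-1):
        c=p+m[:,2]*s*gap/2-m[:,0]*back
        o.append(np.array([c+m[:,1]*11,c-m[:,1]*11,c-m[:,1]*11-m[:,0]*38,c+m[:,1]*11-m[:,0]*38]))
    return o
m0=R.from_quat([-.4214,.5683,.4209,.5677]).as_matrix();p0=np.array([167,549.9,193.5])
s=read_state();m1=R.from_quat(s["tool_rot"]).as_matrix();p1=s["tcp_pos"]
a=cv2.imread("pics/top0.png");b=cv2.imread("pics/scene0.png");d=read_camera("scene")[:,:,::-1]
for n,im,(x,y,w,h),sc,(p,m,g,bk),out in (("top",a,(0,340,100,80),6,(p0,m0,85,13),"j_top"),("scene",b,(230,20,100,80),6,(p0,m0,85,13),"j_scene"),("scene",d,(210,140,120,100),6,(p1,m1,4,0),"j_now")):
    c=cv2.resize(im[y:y+h,x:x+w],None,fx=sc,fy=sc,interpolation=cv2.INTER_CUBIC)
    c=cv2.convertScaleAbs(c,alpha=1.7,beta=20)
    for q,col in zip(pads(p,m,g,bk),((0,0,255),(0,255,0))):
        cv2.polylines(c,[((proj(n,q)-[x,y])*sc).astype(int).reshape(-1,1,2)],True,col,1)
    cv2.imwrite(f"pics/{out}.png",c)
E
cd pics; python3 -c "
import cv2,numpy as np
a=cv2.imread('j_top.png');b=cv2.imread('j_scene.png');cv2.imwrite('jj.png',cv2.resize(np.hstack([a,b]),None,fx=.66,fy=.66))"
```

```text
(no output)
```

View pics/jj.png

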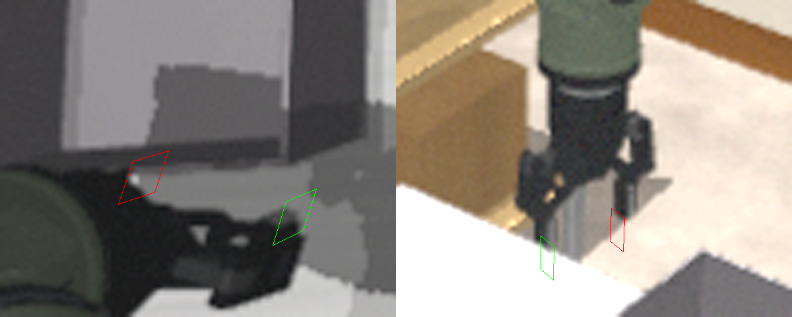

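View pics/j_now.png

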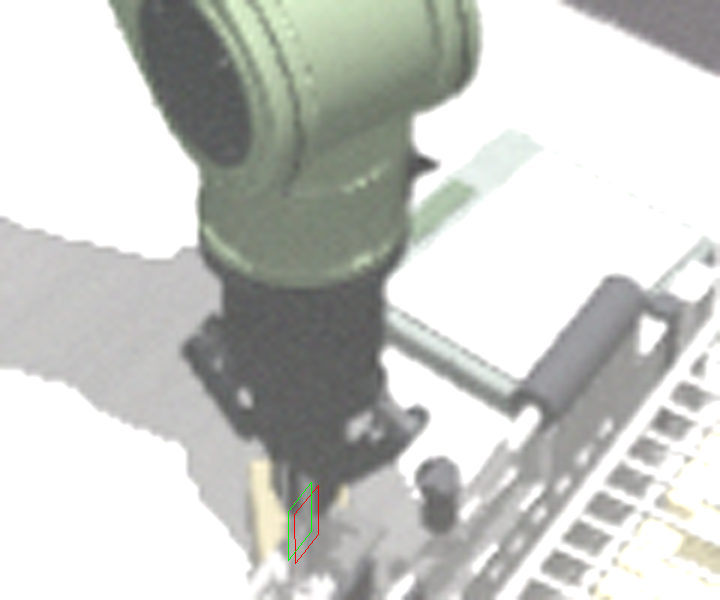

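```bash
python3 -m creep '[{"jaw":0.95,"travel":[0,0,-0.001],"rot":[0,0,0]},{"jaw":0.95,"travel":[0,0,-0.002],"rot":[0,0,0]},{"jaw":0.95,"travel":[0,0,-0.003],"rot":[0,0,0]},{"jaw":0.95,"travel":[0,0,-0.003],"rot":[0,0,0]}]'
```

```text
time_s: 4.92
tcp_pos: [550.6, -42.7, 162.7]
tool_rot: [-0.038, 0.705, 0.039, 0.707]
contact_force: [-6.7, 1.5, 25.9]
width: 0.05
```

```bash
python3 -m creep '[{"jaw":0.95,"travel":[0,0,0.01],"rot":[0,0,0]},{"jaw":0.95,"travel":[0,0,0.04],"rot":[0,0,0]},{"jaw":0.95,"travel":[0,0,0.07],"rot":[0,0,0]},{"jaw":0.95,"travel":[0,0,0.09],"rot":[0,0,0]},{"jaw":0.95,"travel":[-0.02,-0.02,0.1],"rot":[0,0,0]},{"jaw":0.95,"travel":[-0.04,-0.05,0.1],"rot":[0,0,0]},{"jaw":0.95,"travel":[-0.06,-0.08,0.1],"rot":[0,0,0]},{"jaw":0.95,"travel":[-0.08,-0.11,0.1],"rot":[0,0,0]},{"jaw":0.95,"travel":[-0.09,-0.14,0.1],"rot":[0,0,0]},{"jaw":0.95,"travel":[-0.1,-0.17,0.1],"rot":[0,0,0]}]'
python3 -m creep '[{"jaw":0.95,"travel":[0,-0.03,0],"rot":[0,0,0]},{"jaw":0.95,"travel":[0,-0.06,0],"rot":[0,0,0]},{"jaw":0.95,"travel":[0,-0.09,0],"rot":[0,0,0]},{"jaw":0.95,"travel":[0,-0.11,0],"rot":[0,0,0]},{"jaw":0.95,"travel":[0,-0.12,0],"rot":[0,0,0]},{"jaw":0.95,"travel":[0,-0.12,0],"rot":[0,0,0]},{"jaw":0.95,"travel":[0,-0.12,0],"rot":[0,0,0]}]'
python3 look.py top 380 180 120 100 6 pics/t9.png
python3 look.py scene 100 200 120 100 6 pics/s9.png
```

```text
time_s: 5.75
tcp_pos: [449.6, -214.0, 262.9]
tool_rot: [-0.038, 0.705, 0.039, 0.707]
contact_force: [1.3, 0.0, -0.4]
width: 0.051
time_s: 6.33
tcp_pos: [449.7, -333.4, 262.7]
tool_rot: [-0.038, 0.705, 0.04, 0.707]
contact_force: [-0.0, 0.0, 0.3]
width: 0.055
[ 449.7 -333.4  262.7] [ 0.0029  0.0025 -1.    ] yaw 0.1099 F [-0.   0.   0.3] w 0.055 t 6.3333
tcp px in crop [468 307]
[ 449.9 -332.9  262.9] [ 0.0032  0.0025 -1.    ] yaw 0.1107 F [0.2 0.9 0.1] w 0.05 t 6.3833
tcp px in crop [378 337]
```

View pics/t9.png

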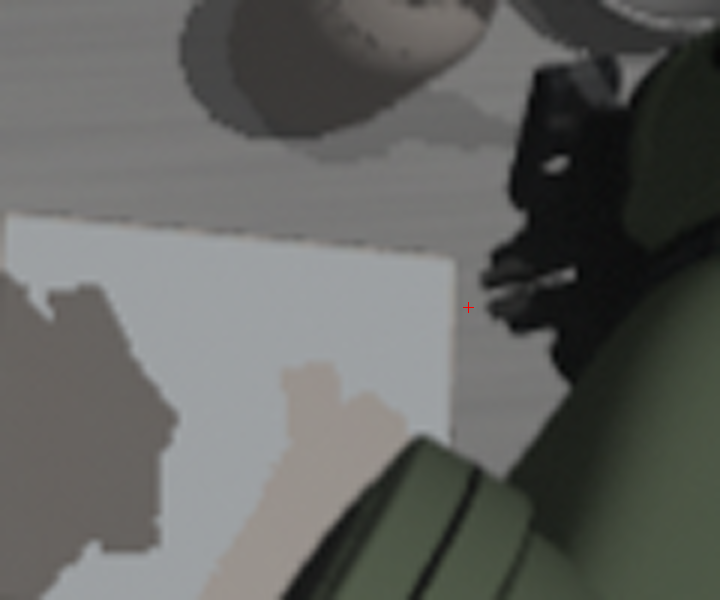

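View pics/s9.png

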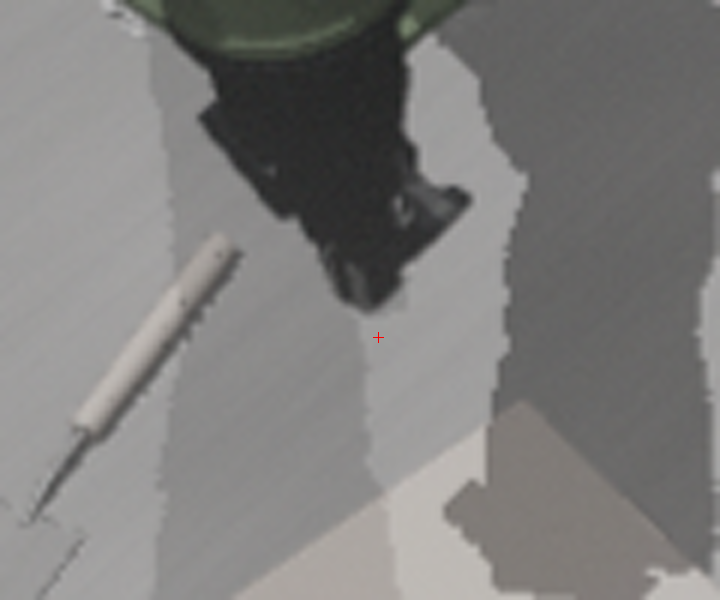

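Run:
```python
from h import *
for a,b in [((490,292),(370,308)),((488,295),(372,310)),((492,290),(365,300))]:
    p=tri((380+a[0]/6,180+a[1]/6),(100+b[0]/6,200+b[1]/6)); print(p,p-[449.8,-333.2,262.8],proj("top",p)-[380+a[0]/6,180+a[1]/6],proj("scene",p)-[100+b[0]/6,200+b[1]/6])
```

```text
[ 451.05559416 -333.06069908  285.35068294] [ 1.25559416  0.13930092 22.55068294] [[0.30226217 0.22855856]] [[0.30100959 0.00897009]]
[ 450.68115604 -332.67391478  283.24395388] [ 0.88115604  0.52608522 20.44395388] [[0.09590163 0.0727004 ]] [[0.0956296  0.00289025]]
[ 450.29064885 -332.75107286  290.0730062 ] [ 0.49064885  0.44892714 27.2730062 ] [[0.74298517 0.55926969]] [[0.73700927 0.02168534]]
```

```bash
python3 -m creep '[{"jaw":0.8,"travel":[0,0.02,0],"rot":[0,0,0]},{"jaw":0.7,"travel":[0.01,0.05,0],"rot":[0,0,0]},{"jaw":0.6,"travel":[0.02,0.085,0],"rot":[0,0,0]},{"jaw":0.6,"travel":[0.03,0.12,0],"rot":[0,0,0]},{"jaw":0.6,"travel":[0.045,0.155,0],"rot":[0,0,0]},{"jaw":0.6,"travel":[0.06,0.19,0],"rot":[0,0,0]},{"jaw":0.6,"travel":[0.075,0.225,0],"rot":[0,0,0]},{"jaw":0.6,"travel":[0.09,0.26,0],"rot":[0,0,0]},{"jaw":0.6,"travel":[0.1,0.28,0],"rot":[0,0,0]},{"jaw":0.6,"travel":[0.1007,0.2905,0],"rot":[-0.002,0.003,0]}]'
python3 -m creep '[{"jaw":0.6,"travel":[0,0,-0.02],"rot":[0,0,0]},{"jaw":0.6,"travel":[0,0,-0.05],"rot":[0,0,0]},{"jaw":0.6,"travel":[0,0,-0.075],"rot":[0,0,0]},{"jaw":0.6,"travel":[0,0,-0.09],"rot":[0,0,0]},{"jaw":0.6,"travel":[0,0,-0.095],"rot":[0,0,0]},{"jaw":0.6,"travel":[0,0,-0.095],"rot":[0,0,0]}]'
```

```text
time_s: 7.27
tcp_pos: [551.6, -37.6, 262.7]
tool_rot: [-0.041, 0.706, 0.042, 0.706]
contact_force: [-0.3, 0.1, -0.0]
width: 0.402
time_s: 7.77
tcp_pos: [551.0, -37.3, 167.4]
tool_rot: [-0.041, 0.706, 0.042, 0.706]
contact_force: [-1.0, 0.3, 0.5]
width: 0.4
```

```bash
python3 -m creep '[{"jaw":0.6,"travel":[-0.0005,-0.003,0],"rot":[0,0,-0.007]},{"jaw":0.6,"travel":[-0.0005,-0.0055,0],"rot":[0,0,-0.007]},{"jaw":0.6,"travel":[-0.0005,-0.0055,-0.003],"rot":[0,0,-0.007]},{"jaw":0.6,"travel":[-0.0005,-0.0055,-0.006],"rot":[0,0,-0.007]},{"jaw":0.6,"travel":[-0.0005,-0.0055,-0.009],"rot":[0,0,-0.007]},{"jaw":0.6,"travel":[-0.0005,-0.0055,-0.011],"rot":[0,0,-0.007]},{"jaw":0.6,"travel":[-0.0005,-0.0055,-0.011],"rot":[0,0,-0.007]}]'
python3 look.py scene 235 195 70 55 11 pics/s10.png
```

```text
time_s: 8.35
tcp_pos: [550.4, -42.7, 155.9]
tool_rot: [-0.038, 0.707, 0.039, 0.706]
contact_force: [0.2, -0.3, -0.0]
width: 0.396
[550.4 -42.7 155.9] [-0.0015  0.0019 -1.    ] yaw 0.1098 F [ 0.2 -0.3 -0. ] w 0.396 t 8.35
tcp px in crop [282 418]
```

View pics/s10.png

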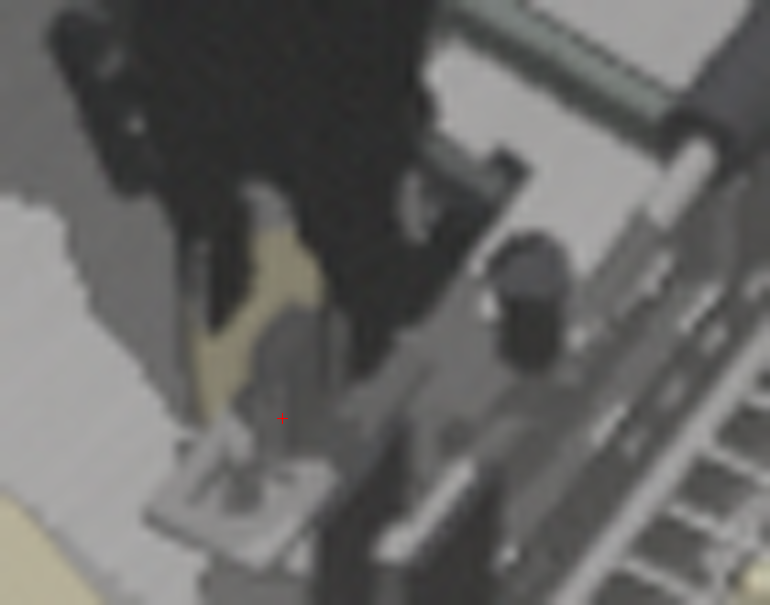

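```bash
python3 -m creep '[{"jaw":0.6,"travel":[0,0,-0.002],"rot":[0,0,0]},{"jaw":0.6,"travel":[0,0,-0.005],"rot":[0,0,0]},{"jaw":0.6,"travel":[0,0,-0.008],"rot":[0,0,0]},{"jaw":0.6,"travel":[0,0,-0.01],"rot":[0,0,0]},{"jaw":0.6,"travel":[0,0,-0.01],"rot":[0,0,0]}]'
python3 -m creep '[{"jaw":0.65,"travel":[0,0,0],"rot":[0,0,0]},{"jaw":0.7,"travel":[0,0,0],"rot":[0,0,0]},{"jaw":0.75,"travel":[0,0,0],"rot":[0,0,0]},{"jaw":0.8,"travel":[0,0,0],"rot":[0,0,0]},{"jaw":0.85,"travel":[0,0,0],"rot":[0,0,0]},{"jaw":0.9,"travel":[0,0,0],"rot":[0,0,0]},{"jaw":0.95,"travel":[0,0,0],"rot":[0,0,0]},{"jaw":1,"travel":[0,0,0],"rot":[0,0,0]}]' 20
python3 look.py scene 235 195 70 55 11 pics/s11.png
```

```text
time_s: 8.82
tcp_pos: [550.2, -42.7, 145.7]
tool_rot: [-0.038, 0.707, 0.039, 0.705]
contact_force: [-0.1, 0.4, 0.2]
width: 0.401
time_s: 9.48
tcp_pos: [550.3, -42.7, 145.7]
tool_rot: [-0.038, 0.707, 0.039, 0.705]
contact_force: [0.7, -1.1, 1.9]
width: 0.134
[550.3 -42.7 145.7] [-0.0018  0.0019 -1.    ] yaw 0.1097 F [ 0.7 -1.1  1.9] w 0.134 t 9.4833
tcp px in crop [282 441]
```

View pics/s11.png

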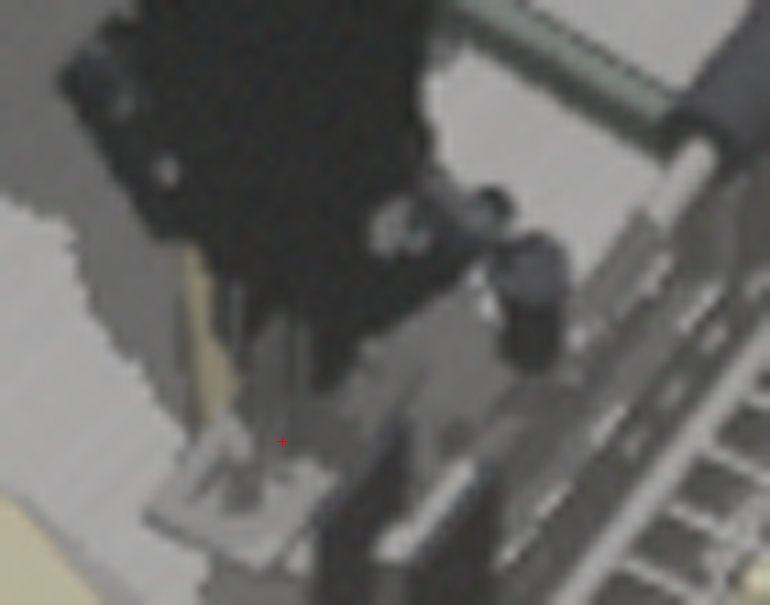

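```bash
python3 -m creep '[{"jaw":1,"travel":[0,0,0],"rot":[0,0,0]},{"jaw":1,"travel":[0,0,0.003],"rot":[0,0,0]},{"jaw":1,"travel":[0,0,0.007],"rot":[0,0,0]},{"jaw":1,"travel":[0,0,0.013],"rot":[0,0,0]},{"jaw":1,"travel":[0,0,0.021],"rot":[0,0,0]},{"jaw":1,"travel":[0,0,0.03],"rot":[0,0,0]},{"jaw":1,"travel":[0,0,0.04],"rot":[0,0,0]},{"jaw":1,"travel":[0,0,0.05],"rot":[0,0,0]},{"jaw":1,"travel":[0,0,0.055],"rot":[0,0,0]},{"jaw":1,"travel":[0,0,0.055],"rot":[0,0,0]}]' 60
python3 look.py scene 210 150 130 100 6 pics/s12.png
```

```text
time_s: 10.37
tcp_pos: [550.8, -42.8, 202.1]
tool_rot: [-0.038, 0.706, 0.039, 0.706]
contact_force: [-0.5, 0.8, -1.9]
width: 0.123
[550.8 -42.8 202.1] [ 2.0e-04  1.8e-03 -1.0e+00] yaw 0.1098 F [-0.5  0.8 -1.9] w 0.123 t 10.3667
tcp px in crop [304 439]
```

View pics/s12.png

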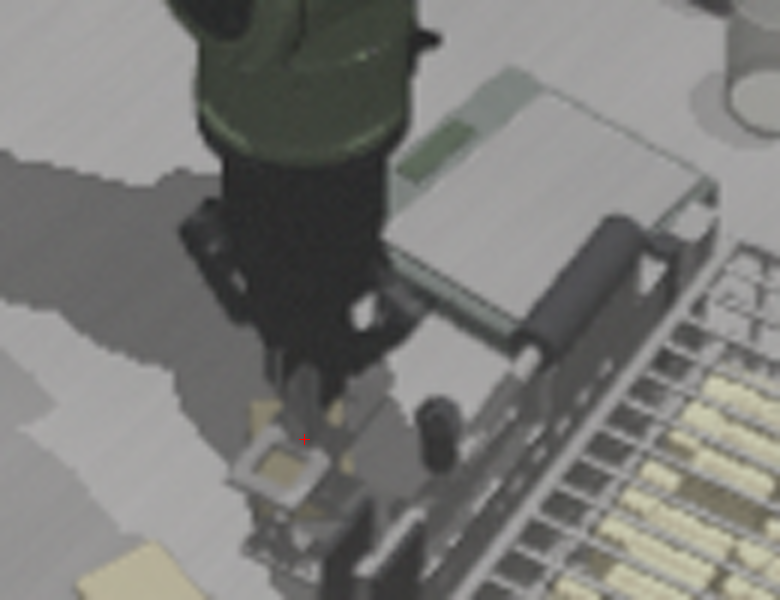

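```bash
python3 -m creep '[{"jaw":1,"travel":[-0.01,0,0.005],"rot":[0,0,0]},{"jaw":1,"travel":[-0.03,-0.01,0.01],"rot":[0,0,0]},{"jaw":1,"travel":[-0.05,-0.03,0.01],"rot":[0,0,0]},{"jaw":1,"travel":[-0.07,-0.06,0.01],"rot":[0,0,0]},{"jaw":1,"travel":[-0.085,-0.09,0],"rot":[0,0,0]},{"jaw":1,"travel":[-0.095,-0.12,-0.01],"rot":[0,0,0]},{"jaw":1,"travel":[-0.105,-0.155,-0.02],"rot":[0,0,0]},{"jaw":1,"travel":[-0.11,-0.19,-0.03],"rot":[0,0,0]},{"jaw":1,"travel":[-0.114,-0.22,-0.04],"rot":[0,0,0]},{"jaw":1,"travel":[-0.116,-0.245,-0.05],"rot":[0,0,0]}]'
python3 -m creep '[{"jaw":1,"travel":[0,-0.012,-0.015],"rot":[0,0,0]},{"jaw":1,"travel":[0,-0.017,-0.035],"rot":[0,0,0]},{"jaw":1,"travel":[0,-0.017,-0.06],"rot":[0,0,0]},{"jaw":1,"travel":[0,-0.017,-0.085],"rot":[0,0,0]},{"jaw":1,"travel":[0,-0.017,-0.105],"rot":[0,0,0]},{"jaw":1,"travel":[0,-0.017,-0.115],"rot":[0,0,0]},{"jaw":1,"travel":[0,-0.017,-0.12],"rot":[0,0,0]},{"jaw":1,"travel":[0,-0.017,-0.12],"rot":[0,0,0]}]'
python3 look.py top 340 180 160 120 5 pics/t13.png
python3 look.py scene 110 210 130 100 6 pics/s13.png
```

```text
time_s: 11.25
tcp_pos: [433.2, -290.1, 150.4]
tool_rot: [-0.038, 0.707, 0.039, 0.706]
contact_force: [0.7, 0.4, -0.6]
width: 0.122
time_s: 11.92
tcp_pos: [433.1, -307.0, 29.9]
tool_rot: [-0.037, 0.707, 0.039, 0.705]
contact_force: [-2.0, 0.5, -1.0]
width: 0.125
[ 433.1 -307.    29.9] [-0.0023  0.0022 -1.    ] yaw 0.1082 F [-2.   0.5 -1. ] w 0.125 t 11.9167
tcp px in crop [378 359]
[ 433.4 -307.2   30.8] [-0.0014  0.0016 -1.    ] yaw 0.1081 F [ 0.4 -0.4 -1.2] w 0.123 t 11.9667
tcp px in crop [400 505]
```

View pics/t13.png

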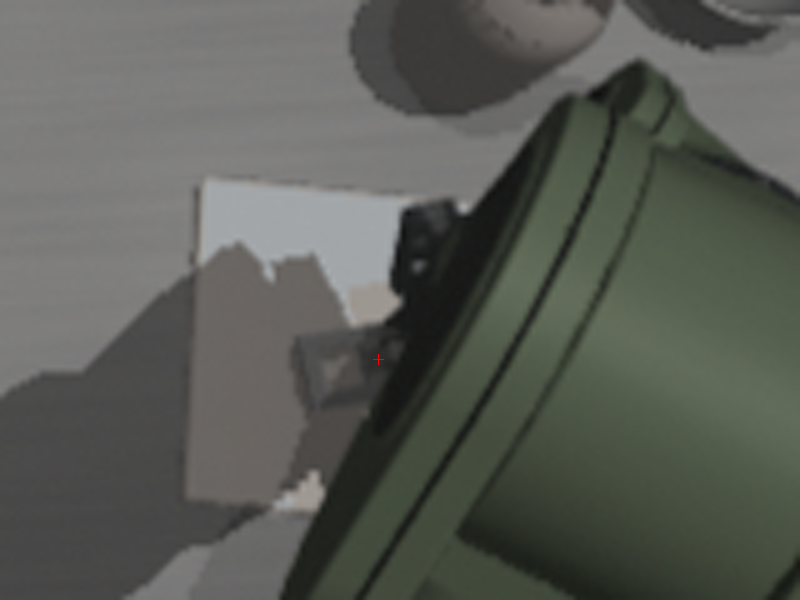

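View pics/s13.png

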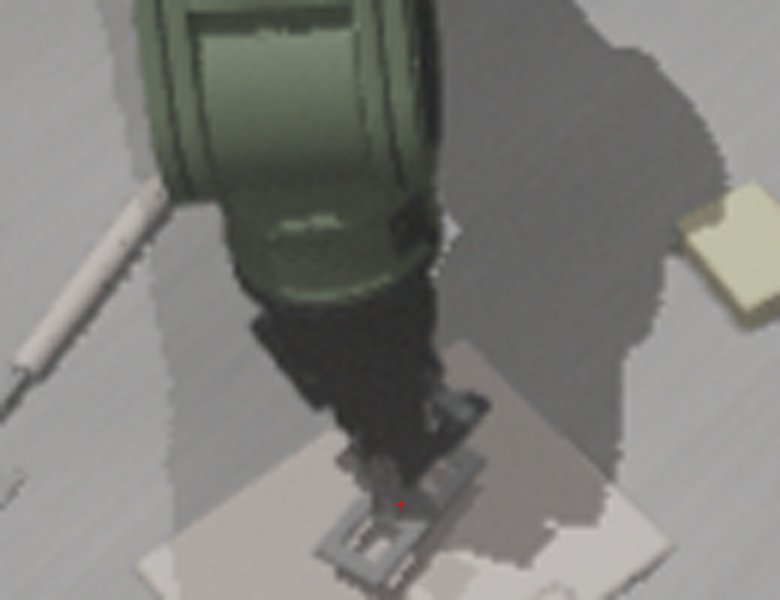

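```bash
python3 -m creep '[{"jaw":1,"travel":[0,0,-0.005],"rot":[0,0,0]},{"jaw":1,"travel":[0,0,-0.01],"rot":[0,0,0]},{"jaw":1,"travel":[0,0,-0.015],"rot":[0,0,0]},{"jaw":1,"travel":[0,0,-0.018],"rot":[0,0,0]},{"jaw":1,"travel":[0,0,-0.021],"rot":[0,0,0]},{"jaw":1,"travel":[0,0,-0.021],"rot":[0,0,0]}]'
python3 -m creep '[{"jaw":1,"travel":[0,0,-0.001],"rot":[0,0,0]},{"jaw":1,"travel":[0,0,-0.002],"rot":[0,0,0]},{"jaw":1,"travel":[0,0,-0.002],"rot":[0,0,0]}]'
```

```text
time_s: 12.52
tcp_pos: [433.4, -307.2, 9.6]
tool_rot: [-0.038, 0.707, 0.039, 0.706]
contact_force: [0.5, -0.9, -1.8]
width: 0.125
time_s: 12.77
tcp_pos: [433.3, -307.2, 7.5]
tool_rot: [-0.038, 0.707, 0.039, 0.706]
contact_force: [0.4, 0.0, -0.3]
width: 0.122
```

```bash
python3 -m creep '[{"jaw":1,"travel":[0,0,-0.001],"rot":[0,0,0]},{"jaw":1,"travel":[0,0,-0.001],"rot":[0,0,0]},{"jaw":1,"travel":[0,0,-0.001],"rot":[0,0,0]}]' 40
python3 -m creep '[{"jaw":1,"travel":[0,0,-0.001],"rot":[0,0,0]},{"jaw":1,"travel":[0,0,-0.001],"rot":[0,0,0]},{"jaw":1,"travel":[0,0,-0.001],"rot":[0,0,0]}]' 30
python3 look.py scene 110 210 130 100 6 pics/s14.png
```

```text
time_s: 13.02
tcp_pos: [433.4, -307.1, 6.5]
tool_rot: [-0.038, 0.707, 0.039, 0.706]
contact_force: [0.1, 0.1, -2.0]
width: 0.123
time_s: 13.27
tcp_pos: [433.5, -307.3, 5.8]
tool_rot: [-0.038, 0.706, 0.039, 0.706]
contact_force: [-0.1, 1.5, 5.3]
width: 0.125
[ 433.5 -307.3    5.8] [-9.0e-04  1.3e-03 -1.0e+00] yaw 0.1081 F [-0.1  1.5  5.3] w 0.125 t 13.2667
tcp px in crop [407 532]
```

View pics/s14.png

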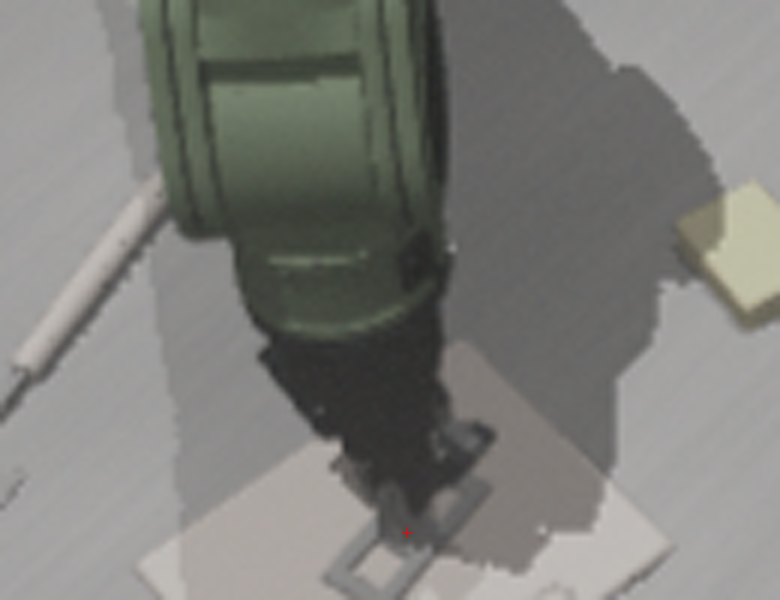

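```bash
python3 -m creep '[{"jaw":0.86,"travel":[0,0,0],"rot":[0,0,0]},{"jaw":0.82,"travel":[0,0,0],"rot":[0,0,0]},{"jaw":0.76,"travel":[0,0,0.0005],"rot":[0,0,0]},{"jaw":0.7,"travel":[0,0,0.001],"rot":[0,0,0]},{"jaw":0.6,"travel":[0,0,0.002],"rot":[0,0,0]},{"jaw":0.6,"travel":[0,0,0.005],"rot":[0,0,0]},{"jaw":0.6,"travel":[0,0,0.012],"rot":[0,0,0]},{"jaw":0.6,"travel":[0,0,0.025],"rot":[0,0,0]},{"jaw":0.6,"travel":[0,0,0.045],"rot":[0,0,0]},{"jaw":0.6,"travel":[0,0,0.075],"rot":[0,0,0]}]' 20
python3 look.py scene 110 210 130 100 6 pics/s15.png
```

```text
time_s: 14.15
tcp_pos: [432.8, -306.8, 80.9]
tool_rot: [-0.037, 0.707, 0.039, 0.705]
contact_force: [0.3, 0.2, -0.2]
width: 0.398
[ 432.8 -306.8   80.9] [-0.0029  0.0027 -1.    ] yaw 0.108 F [ 0.3  0.2 -0.2] w 0.398 t 14.15
tcp px in crop [387 448]
```

View pics/s15.png

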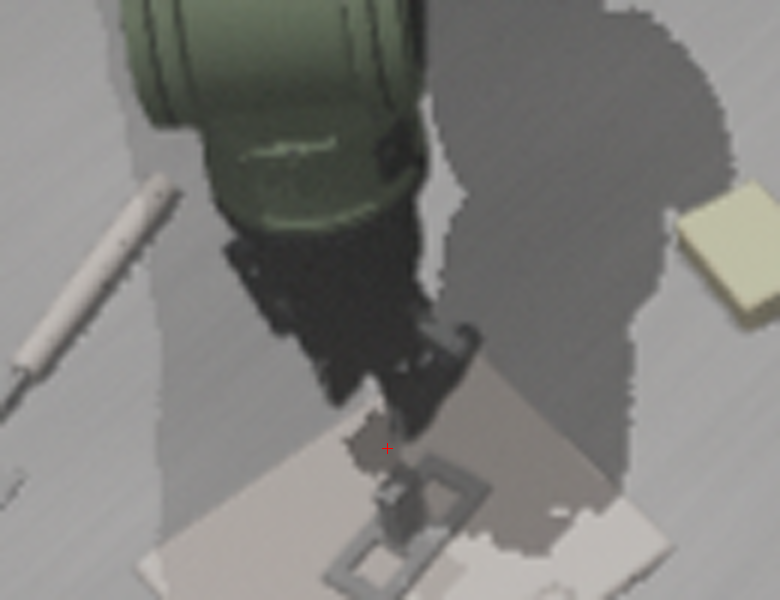

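```bash
python3 -m creep '[{"jaw":0.5,"travel":[0,0,0.03],"rot":[0,0,0]},{"jaw":0.5,"travel":[0,0,0.065],"rot":[0,0,0]},{"jaw":0.5,"travel":[0,0.01,0.1],"rot":[0,0,0]},{"jaw":0.5,"travel":[0.005,0.03,0.13],"rot":[0,0,0]},{"jaw":0.5,"travel":[0.02,0.055,0.15],"rot":[0,0,0]},{"jaw":0.5,"travel":[0.04,0.085,0.16],"rot":[0,0,0]},{"jaw":0.5,"travel":[0.06,0.115,0.165],"rot":[0,0,0]},{"jaw":0.5,"travel":[0.08,0.145,0.165],"rot":[0,0,0]},{"jaw":0.5,"travel":[0.1,0.18,0.165],"rot":[0,0,0]},{"jaw":0.5,"travel":[0.12,0.215,0.165],"rot":[0,0,0]}]'
python3 -m creep '[{"jaw":0.5,"travel":[0.015,0.03,0],"rot":[0,0,0]},{"jaw":0.5,"travel":[0.03,0.055,0],"rot":[0,0,0]},{"jaw":0.5,"travel":[0.04,0.075,0],"rot":[0,0,0]},{"jaw":0.5,"travel":[0.047,0.088,0],"rot":[0,0,0]},{"jaw":0.5,"travel":[0.047,0.088,0],"rot":[0,0,0]},{"jaw":0.5,"travel":[0.047,0.088,0],"rot":[0,0,0]}]'
python3 look.py scene 210 130 130 100 6 pics/s16.png
```

```text
time_s: 15.03
tcp_pos: [555.1, -91.6, 252.5]
tool_rot: [-0.038, 0.705, 0.037, 0.707]
contact_force: [0.7, -1.0, 0.5]
width: 0.499
time_s: 15.53
tcp_pos: [602.0, -3.3, 252.7]
tool_rot: [-0.039, 0.705, 0.038, 0.707]
contact_force: [0.3, -1.6, -0.2]
width: 0.499
[602.   -3.3 252.7] [ 0.0036 -0.0016 -1.    ] yaw 0.1083 F [ 0.3 -1.6 -0.2] w 0.499 t 15.5333
tcp px in crop [437 491]
```

View pics/s16.png

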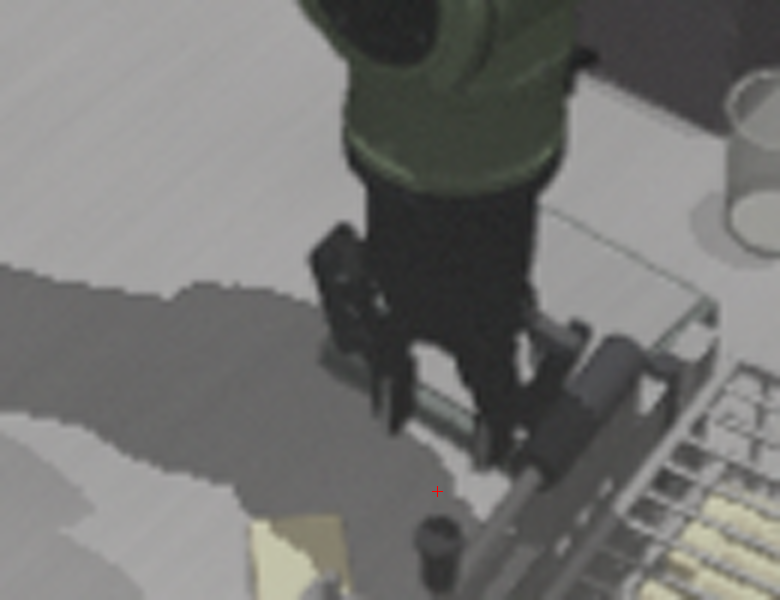

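```bash
python3 -m creep '[{"jaw":0.5,"travel":[-0.0005,0,-0.015],"rot":[0,-0.003,0]},{"jaw":0.5,"travel":[-0.0005,0,-0.035],"rot":[0,-0.003,0]},{"jaw":0.5,"travel":[-0.0005,0,-0.055],"rot":[0,-0.003,0]},{"jaw":0.5,"travel":[-0.0005,0,-0.065],"rot":[0,-0.003,0]},{"jaw":0.5,"travel":[-0.0005,0,-0.07],"rot":[0,-0.003,0]},{"jaw":0.5,"travel":[-0.0005,0,-0.07],"rot":[0,-0.003,0]}]'
python3 look.py scene 250 180 70 55 11 pics/s17.png
```

```text
time_s: 16.08
tcp_pos: [600.9, -5.0, 182.5]
tool_rot: [-0.038, 0.704, 0.037, 0.708]
contact_force: [0.4, -0.0, 0.0]
width: 0.502
[600.9  -5.  182.5] [ 0.0058 -0.002  -1.    ] yaw 0.106 F [ 0.4 -0.   0. ] w 0.502 t 16.0833
tcp px in crop [347 524]
```

View pics/s17.png

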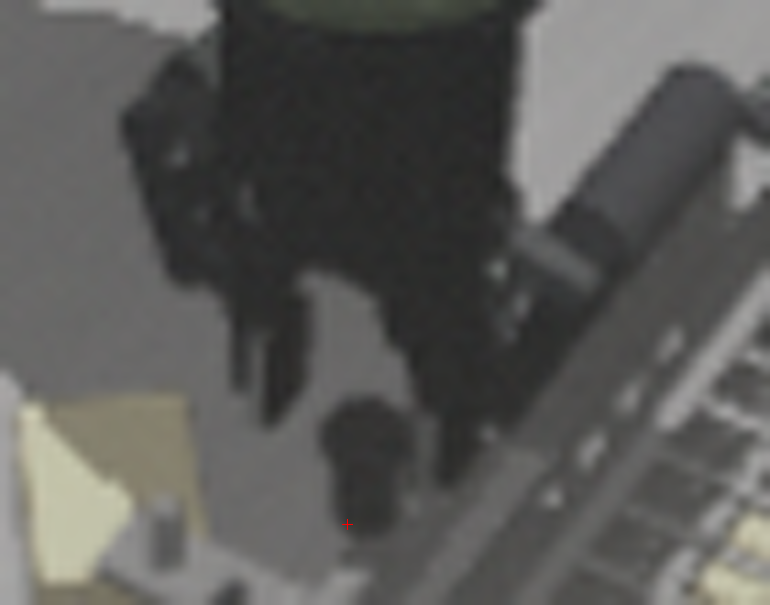

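```bash
python3 -m creep '[{"jaw":0.5,"travel":[0.001,0.002,-0.005],"rot":[0,0.005,0]},{"jaw":0.5,"travel":[0.001,0.002,-0.01],"rot":[0,0.005,0]},{"jaw":0.5,"travel":[0.001,0.002,-0.016],"rot":[0,0.005,0]},{"jaw":0.5,"travel":[0.001,0.002,-0.021],"rot":[0,0.005,0]},{"jaw":0.5,"travel":[0.001,0.002,-0.025],"rot":[0,0.005,0]},{"jaw":0.5,"travel":[0.001,0.002,-0.025],"rot":[0,0.005,0]}]'
python3 look.py scene 250 180 70 55 11 pics/s18.png
```

```text
time_s: 16.63
tcp_pos: [601.9, -2.9, 157.4]
tool_rot: [-0.038, 0.706, 0.037, 0.706]
contact_force: [-0.2, 0.6, -0.3]
width: 0.502
[601.9  -2.9 157.4] [ 7.e-04 -2.e-03 -1.e+00] yaw 0.1061 F [-0.2  0.6 -0.3] w 0.502 t 16.6333
tcp px in crop [352 580]
```

View pics/s18.png

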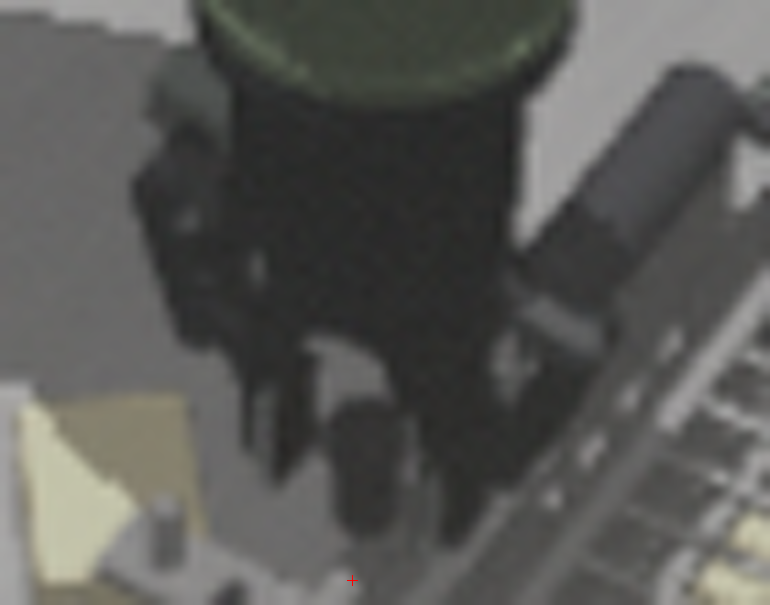

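```bash
python3 -m creep '[{"jaw":0.55,"travel":[0,0,0],"rot":[0,0,0]},{"jaw":0.6,"travel":[0,0,0],"rot":[0,0,0]},{"jaw":0.65,"travel":[0,0,0],"rot":[0,0,0]},{"jaw":0.7,"travel":[0,0,0],"rot":[0,0,0]},{"jaw":0.75,"travel":[0,0,0],"rot":[0,0,0]},{"jaw":0.8,"travel":[0,0,0],"rot":[0,0,0]},{"jaw":0.9,"travel":[0,0,0],"rot":[0,0,0]},{"jaw":1,"travel":[0,0,0],"rot":[0,0,0]},{"jaw":1,"travel":[0,0,0],"rot":[0,0,0]}]' 40
```

```text
time_s: 17.43
tcp_pos: [602.1, -3.0, 158.0]
tool_rot: [-0.038, 0.706, 0.037, 0.707]
contact_force: [0.2, -0.6, -0.6]
width: 0.256
```

```bash
python3 -m creep '[{"jaw":1,"travel":[0,0,0],"rot":[0,0,0]},{"jaw":1,"travel":[0,0.0005,0.003],"rot":[0,0,0]},{"jaw":1,"travel":[0,0.001,0.006],"rot":[0,0,0]},{"jaw":1,"travel":[0,0.002,0.009],"rot":[0,0,0]},{"jaw":1,"travel":[0,0.003,0.012],"rot":[0,0,0]},{"jaw":1,"travel":[0,0.003,0.015],"rot":[0,0,0]},{"jaw":1,"travel":[0,0.003,0.016],"rot":[0,0,0]},{"jaw":1,"travel":[0,0.003,0.016],"rot":[0,0,0]}]' 80
python3 look.py scene 250 180 70 55 11 pics/s19.png
```

```text
time_s: 18.1
tcp_pos: [602.0, 0.7, 174.2]
tool_rot: [-0.038, 0.706, 0.037, 0.707]
contact_force: [-0.0, 3.7, -5.7]
width: 0.235
[602.    0.7 174.2] [ 0.0012 -0.0014 -1.    ] yaw 0.1066 F [-0.   3.7 -5.7] w 0.235 t 18.1
tcp px in crop [362 534]
```

View pics/s19.png

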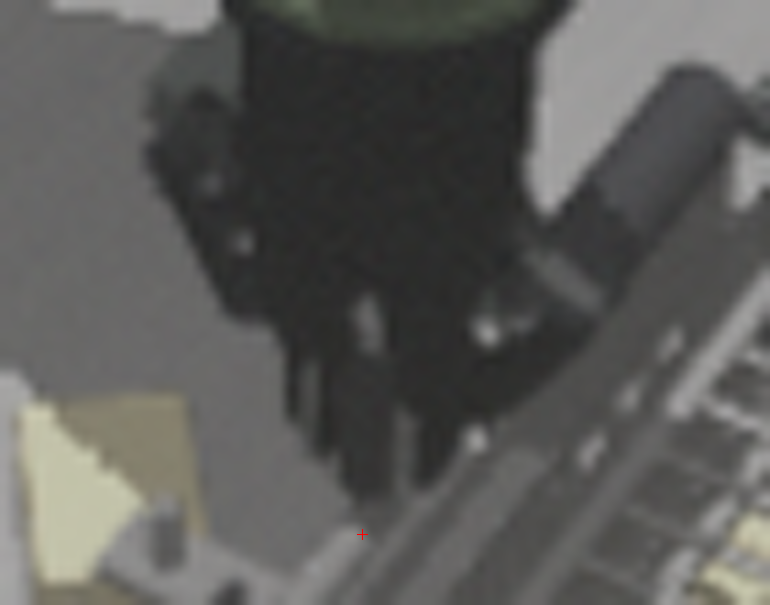

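```bash
python3 -m creep '[{"jaw":1,"travel":[0,0.002,0],"rot":[0,0,0]},{"jaw":1,"travel":[-0.0004,0.004,0],"rot":[0,0,0]},{"jaw":1,"travel":[-0.0006,0.006,0],"rot":[0,0,0]},{"jaw":1,"travel":[-0.0008,0.008,0],"rot":[0,0,0]},{"jaw":1,"travel":[-0.0008,0.008,0],"rot":[0,0,0]}]'
```

```text
time_s: 18.57
tcp_pos: [601.2, 9.0, 174.0]
tool_rot: [-0.038, 0.706, 0.037, 0.706]
contact_force: [0.5, -0.3, -2.3]
width: 0.242
```

```bash
python3 -m creep '[{"jaw":1,"travel":[-0.0003,0.003,0],"rot":[0,0,0]},{"jaw":1,"travel":[-0.0006,0.006,0],"rot":[0,0,0]},{"jaw":1,"travel":[-0.001,0.01,0],"rot":[0,0,0]},{"jaw":1,"travel":[-0.0015,0.014,0],"rot":[0,0,0]},{"jaw":1,"travel":[-0.0019,0.018,0],"rot":[0,0,0]},{"jaw":1,"travel":[-0.0023,0.022,0],"rot":[0,0,0]},{"jaw":1,"travel":[-0.0027,0.026,0],"rot":[0,0,0]},{"jaw":1,"travel":[-0.003,0.029,0],"rot":[0,0,0]},{"jaw":1,"travel":[-0.003,0.029,0],"rot":[0,0,0]}]'
python3 look.py scene 245 170 80 65 9.5 pics/s20.png;python3 look.py top 250 140 100 80 7.5 pics/t20.png
```

```text
time_s: 19.32
tcp_pos: [598.1, 39.0, 174.0]
tool_rot: [-0.038, 0.706, 0.038, 0.706]
contact_force: [-0.4, 2.1, -3.8]
width: 0.239
[598.1  39.  174. ] [ 1.e-03 -8.e-04 -1.e+00] yaw 0.1077 F [-0.4  2.1 -3.8] w 0.239 t 19.3167
tcp px in crop [421 478]
[598.1  38.8 173.9] [ 9.e-04 -7.e-04 -1.e+00] yaw 0.1076 F [-0.1  1.9 -3.4] w 0.239 t 19.3667
tcp px in crop [251 341]
```

View pics/s20.png

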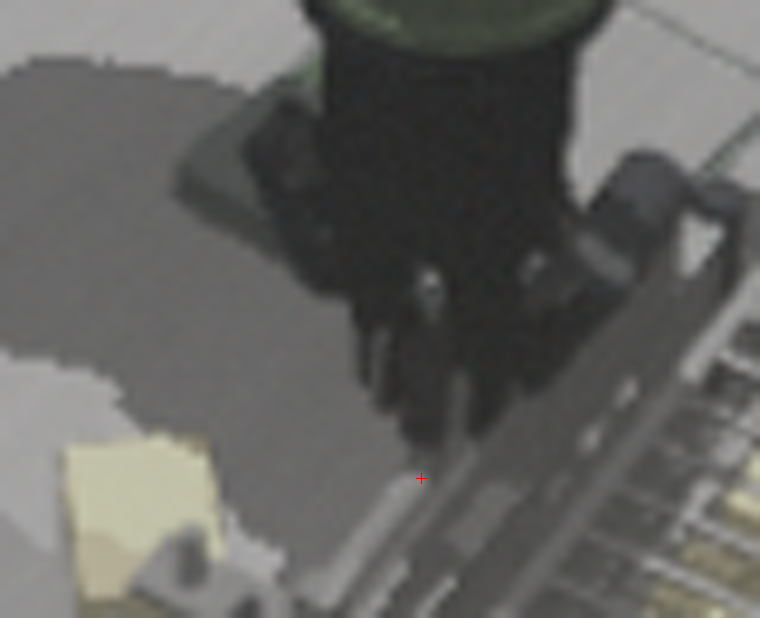

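View pics/t20.png

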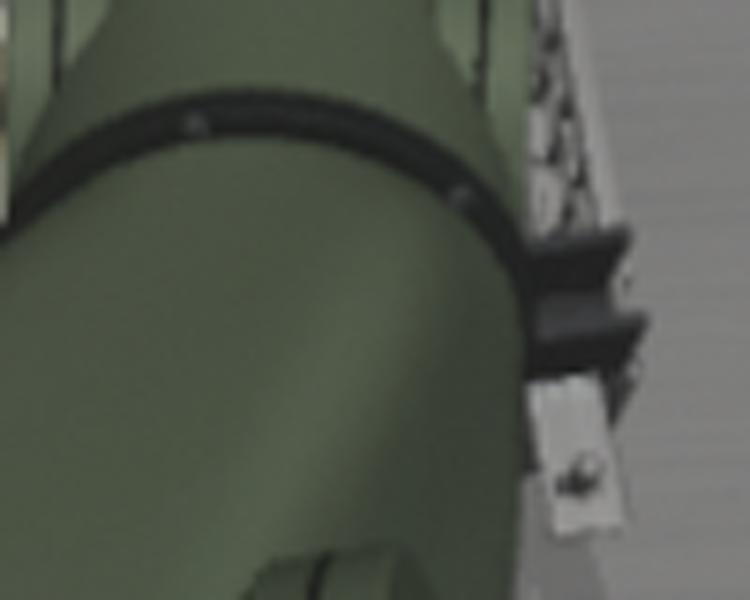

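Run:
```python
from h import *
h=c2w((590.2,100.1,.105),(0,150,0))[0][:2]; p=read_state()["tcp_pos"][:2];d=p-h;print(h,d,np.hypot(*d))
for t in (.02,.05,.08,.12,.16,.2,.24,.28,.32,.36):
    c,s=np.cos(-t),np.sin(-t); print(t,((np.array([[c,-s],[s,c]])@d-d)/1000).round(4))
```

```text
[574.47892468 249.27388441] [  23.62669694 -210.71245433] 212.03292013186442
0.02 [-0.0042 -0.0004]
0.05 [-0.0106 -0.0009]
0.08 [-0.0169 -0.0012]
0.12 [-0.0254 -0.0013]
0.16 [-0.0339 -0.0011]
0.2 [-0.0423 -0.0005]
0.24 [-0.0508  0.0004]
0.28 [-0.0592  0.0017]
0.32 [-0.0675  0.0033]
0.36 [-0.0757  0.0052]
```

```bash
python3 -m creep '[{"jaw":1,"travel":[-0.002,-0.0002,0],"rot":[0,0,-0.01]},{"jaw":1,"travel":[-0.0042,-0.0004,0],"rot":[0,0,-0.02]},{"jaw":1,"travel":[-0.0074,-0.0006,0],"rot":[0,0,-0.035]},{"jaw":1,"travel":[-0.0106,-0.0009,0],"rot":[0,0,-0.05]},{"jaw":1,"travel":[-0.0106,-0.0009,0],"rot":[0,0,-0.05]}]'
```

```text
time_s: 19.83
tcp_pos: [586.9, 37.8, 174.0]
tool_rot: [-0.02, 0.707, 0.019, 0.707]
contact_force: [1.1, 1.6, -3.8]
width: 0.24
```

```bash
python3 -m creep '[{"jaw":1,"travel":[-0.0063,-0.0002,0],"rot":[0,0,-0.03]},{"jaw":1,"travel":[-0.0148,-0.0003,0],"rot":[0,0,-0.07]},{"jaw":1,"travel":[-0.0233,-0.0001,0],"rot":[0,0,-0.11]},{"jaw":1,"travel":[-0.0317,0.0004,0],"rot":[0,0,-0.15]},{"jaw":1,"travel":[-0.0402,0.0013,0],"rot":[0,0,-0.19]},{"jaw":1,"travel":[-0.0486,0.0026,0],"rot":[0,0,-0.23]},{"jaw":1,"travel":[-0.0569,0.0042,0],"rot":[0,0,-0.27]},{"jaw":1,"travel":[-0.0651,0.0061,0],"rot":[0,0,-0.31]},{"jaw":1,"travel":[-0.0651,0.0061,0],"rot":[0,0,-0.31]},{"jaw":1,"travel":[-0.0651,0.0061,0],"rot":[0,0,-0.31]}]'
python3 look.py scene 220 150 120 100 6 pics/s21.png;python3 look.py top 170 110 180 120 4.4 pics/t21.png
```

```text
time_s: 20.67
tcp_pos: [522.2, 43.7, 174.3]
tool_rot: [0.089, 0.701, -0.09, 0.702]
contact_force: [1.1, -0.9, -3.8]
width: 0.241
[522.2  43.7 174.3] [ 0.001 -0.001 -1.   ] yaw -0.253 F [ 1.1 -0.9 -3.8] w 0.241 t 20.6667
tcp px in crop [303 349]
[522.3  43.6 174.2] [ 1.e-03 -9.e-04 -1.e+00] yaw -0.253 F [ 1.2 -0.2 -3.1] w 0.238 t 20.7167
tcp px in crop [499 467]
```

View pics/s21.png

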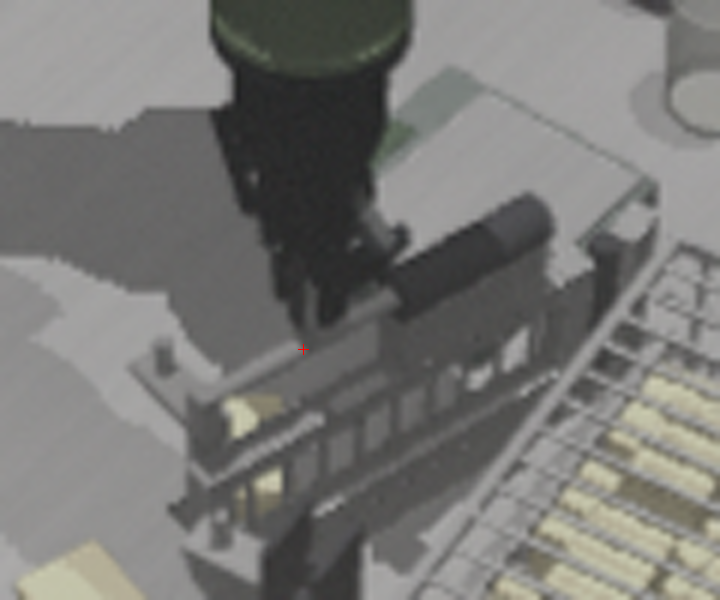

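View pics/t21.png

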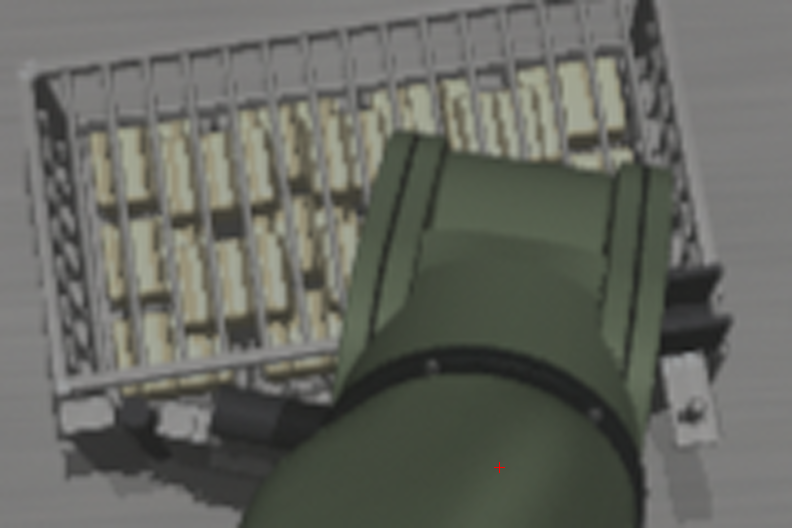

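Run:
```python
from h import *
im=cv2.imread("pics/s21.png")
for t,col in ((.3,(255,0,0)),(.355,(0,0,255)),(.41,(0,255,0))):
    P=[(0,150,130)]+[(-285*np.sin(t),150-285*np.cos(t),z) for z in (130,35)]
    q=((proj("scene",c2w((590.2,100.1,.105),P))-[220,150])*6).astype(int);print(t,q.tolist())
    cv2.polylines(im,[q.reshape(-1,1,2)],False,col,1)
cv2.imwrite("pics/s22.png",im)
full=read_camera("scene")[:,:,::-1];crop(full,60,60,400,340,2,"pics/full.png")
```

```text
0.3 [[598, 231], [211, 487], [214, 598]]
0.355 [[598, 231], [193, 469], [196, 581]]
0.41 [[598, 231], [175, 450], [179, 563]]
```

View pics/s22.png

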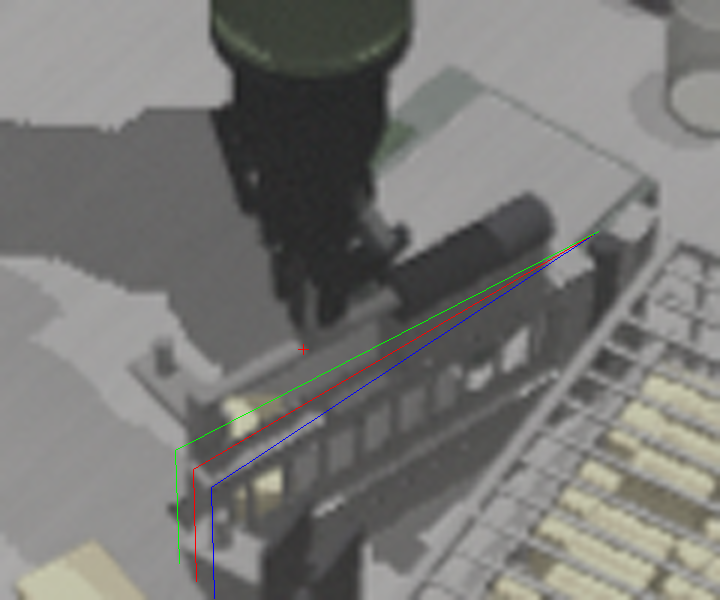

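View pics/full.png

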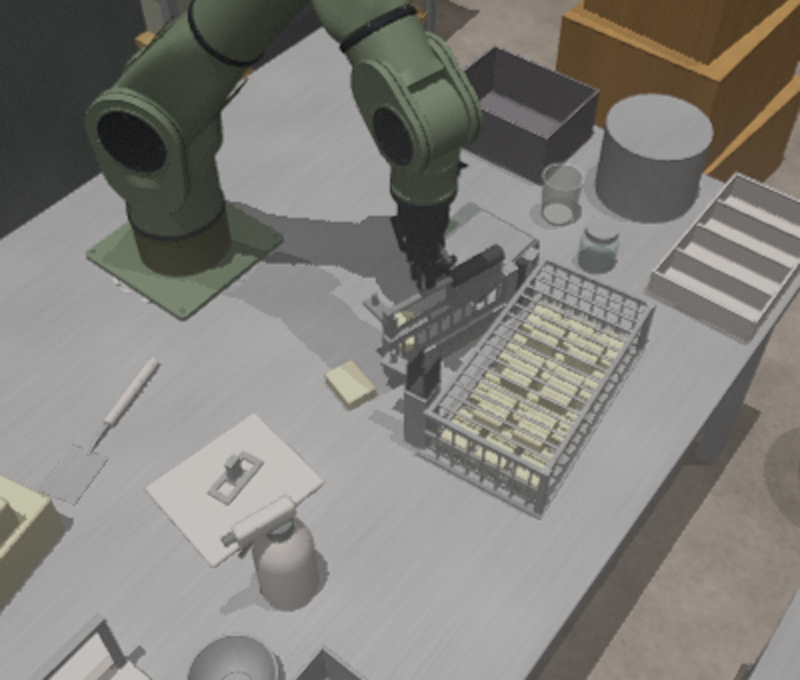

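```bash
python3 -m creep '[{"jaw":1,"travel":[0,0,0],"rot":[0,0,0]},{"jaw":1,"travel":[0,0,0],"rot":[0,0,0]},{"jaw":1,"travel":[0,0,0],"rot":[0,0,0]},{"jaw":1,"travel":[0,0,0],"rot":[0,0,0]}]'
python3 -c "
from rig import *
print(finish_job())"
```

```text
time_s: 21.15
tcp_pos: [522.4, 43.6, 174.0]
tool_rot: [0.089, 0.701, -0.09, 0.702]
contact_force: [2.6, 0.4, -3.2]
width: 0.239
the job is handed in; nothing more can be done
None
```

I lifted the link off its pegs and set it down on the white board. I then raised the bolt's knob about 16 mm, drew the bolt back about 40 mm, and swung the gate open. I handed the job in at about 21 s, still holding the knob.

- **Gate:** In the last scene picture the gate's top edge matched an opening of about 0.35 rad, which is roughly 100 mm at the free edge. The grip was steady at a width of 0.24.
- **Bolt:** The top picture showed the keeper slot empty. The force along the draw stayed under 4 N at each reading.
- **Link:** It lies flat on the board with its tab up. Contact at set-down was about 5 N.
- **Other objects:** In the last full view the bottle, beaker, jar and soap bars appeared to stand where they started. I judged this by eye and did not measure it.

**Height disagreement:** The reported TCP height did not match the fingertips. They were about 20–35 mm higher than reported, both in the pictures and by touch. Because of this my first closing on the link's tab caught nothing. The shut fingertips then pressed down on what I took to be the tab's top with about 26 N while the link was still on its pegs. From then on I set grasp heights from that contact and the pictures.

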